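Gauge the seed-feeder rollers on the bench centres

ROBOT

A 6-joint arm with a two-finger parallel gripper is mounted at the origin on the work surface; the furniture and walls round the work are solid. World frame = base frame: x ahead of the robot, y to its left, z up, the work surface at z = 0. Lengths are in m, angles in degrees, forces in N, time in s.
With the tool pointing down it reaches from about 0.375 to 0.9 m from the base axis. Payload 3.1 kg.
Tool frame: the origin (TCP) lies between the finger pads; the fingertips stand arm.tcp_to_tips ahead of it and the grasp point (between the pads) is the TCP (arm.tcp_to_tips is the distance from the TCP to the fingertips, in m); z points along the fingers, y is the line along which they close (so a half turn about z gives the same grasp; the last joint's range is limited). The gripper opens to 85 mm and grips with 20 to 120 N. Pads are 22 mm wide; open, the fingers measure 114 mm over their backs; the gripper's body (76 mm by 85 mm) begins 54 mm behind the grasp point. The pads swing forward as they close: fully open they stand 13 mm farther back than shut.
Start: joints at [-82.363, 30.224, 82.088, -0, 67.689, -10.227], TCP at [0.192, -0.595, 0.223] pointing down, gripper open.
Joint ranges: [-176.69, 176.69], [-43.24, 126.21], [12.49, 139.97], [-82, 262], [0, 151.66], [-163.58, 163.58]. Speed limits (degrees/s): [159.86, 159.86, 180, 180, 180, 180].

INTERFACE

Orientations are given as a 3x3 rotation matrix whose columns are the frame's x, y, z axes.
In Python, from rig import status, viewer, hand_in, arm gives the robot as it stands.
- The arm moves only by the shell command python3 -m handwheel 'ROWS' [FORCE]. ROWS is JSON, a list of rows, each an object of numbers: "wx", "wy", "wz": the turn, a rotation vector about the tool's x, y, z in degrees; "tx", "ty", "tz": the shift along the tool's x, y, z in mm; "grip": the opening, from 0 (shut) to 1 (fully open). In form: [{"wx": .., "wy": .., "wz": .., "tx": .., "ty": .., "tz": .., "grip": ..}, ...]. A call has 1 to 5 rows; each row shifts and turns the commanded pose from where the row before left it, along the tool's axes as they then stand; what a row does not reach is not made up. A row lasts 1/8 s, in which the tool goes at most 62.5 mm and 10.7 degrees, less where a joint would pass 70% of its speed; a pose out of reach is approached as far as the arm can. A call is refused whole if a number of a shift passes 62.5 or a number of a turn 10.7, either way. A call with a gripper value outside its range is refused whole. The fingers move at their own pace and stop on an object; FORCE is the grip in N (left out, the last holds). Time passes only in rows, so rows that do not move let the fingers close. It gives the time, the measured TCP pose, the force, the opening and the grip force at its end, in the units of the state.
- status.get_obs(): the state, without advancing time (a new reading comes with each control period).
- viewer.capture(name): name is "side" or "top"; returns a dict with "frame" (400x640x3 uint8, red, green, blue), "depth" (400x640 float32, m along the optical axis (not along the pixel's ray), 0 where there is no reading), "fx", "fy", "cx", "cy" (pixels), "T" (4x4, takes a point from camera to world coordinates). Camera axes: x right, y up, looking along -z (the intrinsics and any distortion apply to the point x, -y, -z); pixel columns grow to the right and rows downward; lengths in m; the calibration is good to about 2 mm. A picture is of the moment at which its call begins.
- hand_in(): hands the job in; it is judged then, once.
The state is a dict: "time": time; "q": joint angles; "joint_velocities": joint speeds; "effort": joint torques, N m; "ee_pos": TCP position; "eef_rot": TCP orientation; "wrist_force": force on the tool from outside, world axes, zero at the start; "ft_torque": the same for the moment, N m; "opening": finger opening in m; "finger_force": force on a finger pad.
Only numpy, scipy, OpenCV 4.12 (cv2) and the standard library are available. Lean on these libraries where they do the work, as an engineer would, in place of code of your own. Each camera call takes 0.05 s, during which the arm holds its last target. There are 200 camera calls.

TASK

Find out which of the seed-feeder rollers in the grey bin are bent. In the order yellow, blue, white (the blue one may be missing), lift each roller out of the bin, lay it in the V notches of the bench centres, turn it there through a full turn with the crank while watching the sprung plunger and its dial, then take it off and put it in the green tray if the plunger stays still or in the red tray if the plunger swings to and fro. Finish with every roller lying in its right tray, and leave the timer and the vial alone.

Things in the scene. Friction and masses are not known exactly. Their poses are not given: they have to be found in the camera images.
- bin: grey open bin, 250 mm (its x) by 164 mm (its y), 45 mm high, walls and floor 5 mm; fixed. Origin: centre of the underside. Three cells, centred at x = -70, 0, +70 mm, with a cork pad (its top 8 mm above the worktop) and at most one roller, shaft along the bin's y. Only at the two y ends, comb blocks 30 mm long in y and 45 mm high bound each cell to 52 mm in x; the middle is free
- gauge: bench centres, fixed, grey base plate 120 mm (its x) by 180 mm (its y, from -78 to +102), 12 mm thick. Origin: on the worktop under the middle of the centres. Aluminium stands 12 mm thick at y = -45 and +45 mm have V notches for a roller's shaft. Crank at the +y end behind a grey headstock 126 mm high (y = 77 to 93). White dial at the -x side, y = -24 mm, under 75 mm high
- centres_axis (a point): where the middle of a laid roller's shaft comes to lie, 110 mm above the worktop, shaft along y (axes as the gauge's). The V notches (open upward, rims 34 mm apart and 129 mm above the worktop, narrowing to a 13 mm slot for the shaft) take the shaft between barrel and stars, with 4 mm end play each way; a roller let go up to 10 mm above it and 5 mm aside drops home
- plunger (a joint): sprung plunger pointing up from a brass post (18 mm thick, 70 mm high) under the barrel, at y = -24 mm of the gauge. Metres it is pressed down, 0 with nothing on the centres, at most 0.014; about 1 N. A true roller holds it steady near 0.0045; a bent one makes it swing between about 0.0015 and 0.0075 in a turn
- pointer (a joint): red hand of the white dial in front of the centres (dial 60 mm across, tilted towards the robot), driven by the plunger: 0.2 rad per mm, points away from the robot at 0 and turns clockwise as the plunger is pressed
- crank (a joint): crank about the centres' axis, rad, many turns either way; stays where it is left (0.03 N m). At 0 its handle hangs straight down; grows as the handle goes from the bottom towards the gauge's -x side. Its drive pin pushes an arm of the near star round, after up to a quarter turn of lost motion
- crank_grip (a point): grip point on the centre line of the crank's black handle, a freely spinning sleeve 14 mm thick, parallel to the centres' axis and 35 mm from it; 140 mm from the middle of the centres along the gauge's +y (the sleeve runs from 103 to 168 mm)
- pass_tray: green open tray for true rollers, 220 mm (its x) by 160 mm (its y), 40 mm high, walls 4 mm, floor 9 mm thick; fixed. Origin: centre of the underside
- reject_tray: red open tray for bent rollers, same size and origin as the green one
- timer: white bench timer 71 x 67 x 19 mm; loose bystander, origin under its centre. It lies below a gas tap that sticks out near x = 0.55 to 0.62, y = -0.27, z = 0.26 to 0.33 m. Shelf boards hang 0.44 m above the worktop beyond x = 0.57 (where y is under 0.08) and beyond y = 0.39: keep arm and wrist clear
- vial: small glass vial with a green cap, 27 mm across, 56 mm high; loose bystander, absent in some starts, origin under its centre
- roller_yellow_a: feed roller with yellow stars, 0.31 to 0.42 kg; just one of yellow_a, yellow_b is there. Dark barrel 36 mm thick, 70 mm long; 12 mm steel shaft, 132 mm long, along its own y; centred 60 mm each side of the middle a four-armed star, 52 mm tip to tip, 8 mm thick, arms 10 mm wide. Origin: on the shaft axis at mid-length; symmetrical end for end. In the bin its own z points up, the arms at 45 degrees
- roller_yellow_b: as roller_yellow_a. All rollers look alike but for the colour of stars and end bands. Each is either true (barrel centred on the shaft) or bent (barrel 3 mm off the shaft's axis to one side, so that a grip on the barrel holds the shaft up to 3 mm off-centre); neither colour nor name tells which
- roller_blue_a: as roller_yellow_a, but blue; one of blue_a, blue_b is there, or neither. A roller lies on two arms of each star, shaft axis 22 mm above what it lies on, and does not roll by itself; set down otherwise, it tips a little until two arms rest
- roller_blue_b: as roller_blue_a
- roller_white_a: as roller_yellow_a, but white; just one of white_a, white_b is there
- roller_white_b: as roller_white_a
- drive_pin (a point): middle of the crank's drive pin, 8 mm thick, 19 mm from the axis on the same side as the handle, at y = 62 mm of the gauge, between the arms of the star there. With the crank within 0.25 rad of handle-down the pin stands clear of a roller that is laid on with the roll it had in the bin

How it is judged:
By the outcome, as a careful person would: the job done as asked, in the order asked, and still so for the second after the job is handed in, with the robot touching nothing.
Of roller_yellow_a, roller_yellow_b only 1 to 1 are there at a start; the rules pass over those that are not, and their reading is None.
Of roller_blue_a, roller_blue_b, vial only 1 to 1 are there at a start; the rules pass over those that are not, and their reading is None.
Of roller_white_a, roller_white_b only 1 to 1 are there at a start; the rules pass over those that are not, and their reading is None.
At some moment in a run one of roller_yellow_a, roller_yellow_b, roller_blue_a, roller_blue_b, roller_white_a, roller_white_b may be knocked a few centimetres aside while the robot is not near it.
It also fails if it takes over 210 s, if anything falls off the work surface, if the arm or the gripper's body presses on something with over 40 N, if the wrist force passes 120 N, or if a joint passes its speed limit or range.

## Working session

There is one attempt and no reset: what is moved stays moved. The work goes in short steps, Python scripts to look and compute and a shell command to move; the robot and the scene stay as the last step left them, time stands still between calls to the robot, and variables do not carry over. Pictures are saved under pics/ and viewed, at most 14 in all, crops included, and the job is handed in when it is done.

```bash
ls; mkdir -p pics; python3 - <<'E'
from rig import status, viewer, arm
import cv2
o=status.get_obs(); print(o, arm.tcp_to_tips)
for n in("top","side"):
    c=viewer.capture(n); cv2.imwrite(f"pics/{n}0.png",c["frame"][:,:,::-1]); print(n,c["fx"],c["fy"],c["cx"],c["cy"],c["T"], [k for k in c])
E
```

```text
pics
{'time': 0.0, 'q': array([-8.23602771e+01,  3.02784944e+01,  8.21594707e+01, -1.85319298e-03,
        6.76872508e+01, -1.02276781e+01]), 'joint_velocities': array([ 0.00224588, -0.01036043, -0.01523291, -0.11516563,  0.02071319,
       -0.05480918]), 'effort': array([-3.51344306e-04, -4.42352092e+01, -1.78025544e+01, -3.46898105e-04,
        8.45113420e-03, -8.72232590e-06]), 'ee_pos': array([ 0.19167314, -0.59409336,  0.22242156]), 'eef_rot': array([[ 9.51765403e-01,  3.06826524e-01, -3.20195354e-04],
       [ 3.06826481e-01, -9.51763015e-01,  2.16204997e-03],
       [ 3.58624181e-04, -2.15600878e-03, -9.99997612e-01]]), 'wrist_force': array([ 0.32600996,  0.22612852, -0.49161673]), 'ft_torque': array([-0.00570477,  0.07936996, -0.04394574]), 'finger_force': 0.0, 'opening': 0.08498834058036397} 0.019
top 462.73291010053424 462.73291010053424 316.5444561971294 198.82288873696376 [[ 0.03531375  0.97931778 -0.19922253  0.19048034]
 [-0.99936408  0.03361978 -0.01188042 -0.08932909]
 [-0.00493689  0.19951539  0.97988226  1.50513366]
 [ 0.          0.          0.          1.        ]] ['frame', 'depth', 'fx', 'fy', 'cx', 'cy', 'T']
side 367.07378836024856 367.07378836024856 320.1404654364493 196.41604723279409 [[ 0.99938234  0.03027673 -0.01783996  0.44628915]
 [-0.0315239   0.54803443 -0.83586153 -0.91107675]
 [-0.01553024  0.83590764  0.54865037  0.63653463]
 [ 0.          0.          0.          1.        ]] ['frame', 'depth', 'fx', 'fy', 'cx', 'cy', 'T']
```

View pics/top0.png

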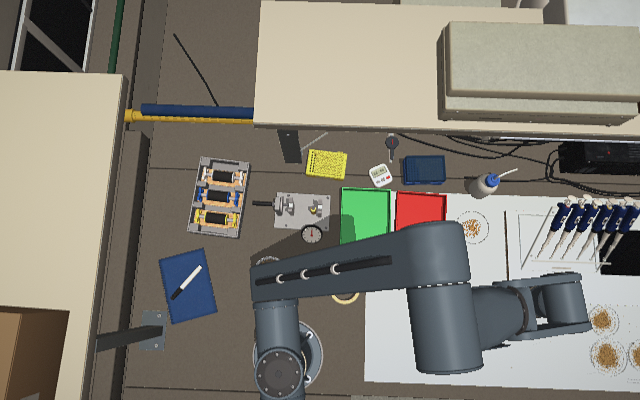

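View pics/side0.png

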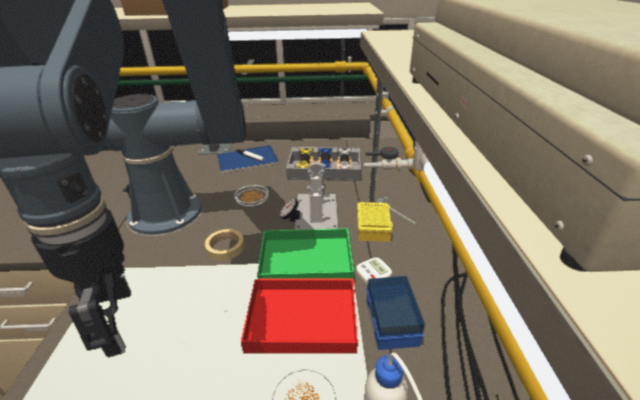

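The top picture shows the bin at about (220,197) with yellow (216,219), blue (219,197) and white (222,175). The gauge is at (302,210), the green tray at (365,215), the red tray at (420,210) and the timer at (379,175). I see no vial. Next I measure.

```bash
cat > h.py <<'E'
import numpy as np, cv2
from rig import status, viewer, arm
def cloud(c):
    h,w=c["depth"].shape; v,u=np.mgrid[:h,:w]; d=c["depth"]
    P=np.stack([(u-c["cx"])/c["fx"]*d,-(v-c["cy"])/c["fy"]*d,-d],-1)
    return P@c["T"][:3,:3].T+c["T"][:3,3]
def proj(c,p):
    p=(np.atleast_2d(p)-c["T"][:3,3])@c["T"][:3,:3]
    return np.c_[c["cx"]+c["fx"]*p[:,0]/-p[:,2], c["cy"]-c["fy"]*p[:,1]/-p[:,2]]
E
python3 - <<'E'
from h import *
c=viewer.capture("top"); W=cloud(c); f=c["frame"]; np.savez("top0.npz",W=W,f=f)
hsv=cv2.cvtColor(f,cv2.COLOR_RGB2HSV)
def rect(m,n):
    m=m&(c["depth"]>0); P=W[m]
    r=cv2.minAreaRect(P[:,:2].astype(np.float32)); print(n,m.sum(),np.round(r[0],4),np.round(r[1],4),round(r[2],2),"z",np.percentile(P[:,2],[2,50,98]).round(3), "med",np.median(P,0).round(4))
v,u=np.mgrid[:400,:640]
def roi(a,b,cc,d): return (u>=a)&(u<=b)&(v>=cc)&(v<=d)
X,Y,Z=W[...,0],W[...,1],W[...,2]
H,S,V=cv2.split(hsv)
rect(roi(335,395,180,245)&(H>45)&(H<75)&(S>120)&(Z<.06),"green")
rect(roi(390,450,185,240)&((H<8)|(H>172))&(S>120)&(Z<.06),"red")
rect(roi(180,255,150,245)&(Z>.035)&(Z<.07),"bin")
rect(roi(366,390,160,190)&(Z>.01)&(Z<.03)&(V>150),"timer")
rect(roi(245,335,185,235)&(Z>.006)&(Z<.02),"base")
rect(roi(245,335,185,235)&(Z>.095),"tall")
for nm,(a,b) in {"y":(205,230),"b":(186,208),"w":(165,186)}.items():
    m=roi(188,248,a,b)&(V<70)&(Z>.02)&(Z<.07); rect(m,nm)
im=cv2.resize(f[150:250,180:340],None,fx=5,fy=5,interpolation=cv2.INTER_CUBIC); cv2.imwrite("pics/c1.png",im[:,:,::-1])
E
```

```text
green 2457 [ 0.4399 -0.2293] [0.1842 0.1601] 0.26 z [0.002 0.009 0.041] med [ 0.4531 -0.2269  0.0093]
red 1558 [ 0.4648 -0.409 ] [0.1621 0.1382] 87.53 z [0.002 0.009 0.042] med [ 0.4774 -0.4043  0.0094]
bin 1993 [0.4875 0.2467] [0.1664 0.2515] 84.83 z [0.036 0.045 0.053] med [0.4876 0.2469 0.0448]
timer 331 [ 0.5722 -0.2852] [0.0921 0.0645] 26.68 z [0.011 0.016 0.023] med [ 0.5806 -0.279   0.0164]
base 1567 [0.4565 0.0156] [0.1658 0.298 ] 1.32 z [0.006 0.012 0.018] med [ 0.4475 -0.0228  0.0116]
tall 263 [ 0.4537 -0.0121] [0.1508 0.0471] 89.97 z [0.096 0.123 0.136] med [0.4537 0.0319 0.1225]
y 283 [0.4174 0.2488] [0.0831 0.1684] 1.21 z [0.021 0.043 0.052] med [0.414  0.2537 0.043 ]
b 272 [0.4857 0.2453] [0.0768 0.171 ] 2.27 z [0.022 0.044 0.052] med [0.487  0.2535 0.044 ]
w 261 [0.5595 0.2397] [0.0749 0.1689] 3.24 z [0.021 0.042 0.051] med [0.5532 0.2417 0.0419]
```

View pics/c1.png

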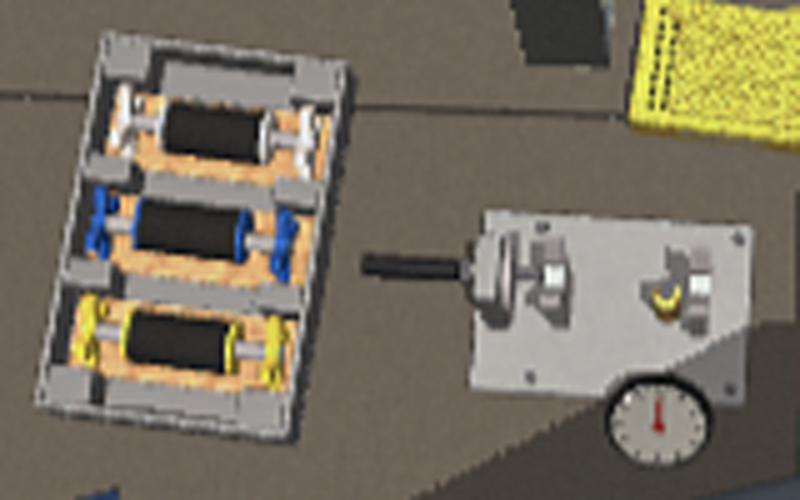

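The crop shows the yellow stars at (88,328)/(272,352), blue at (97,222)/(283,243) and white at (125,118)/(305,142). The crank handle points left (+y) at (410,265), and the dial needle points up, which is 0. I'll refine the roller and gauge poses.

```bash
cat > g.py <<'E'
from h import *
v,u=np.mgrid[:400,:640]
def roi(a,b,cc,d): return (u>=a)&(u<=b)&(v>=cc)&(v<=d)
def pca(P):
    m=np.median(P[:,:2],0); w,V=np.linalg.eigh(np.cov((P[:,:2]-m).T)); a=V[:,1]; a=a*np.sign(a[1]); return a
E
python3 - <<'E'
from g import *
z=np.load("top0.npz"); W,f=z["W"],z["f"]; X,Y,Z=np.moveaxis(W,-1,0)
H,S,V=cv2.split(cv2.cvtColor(f,cv2.COLOR_RGB2HSV))
B=np.array([.4875,.2467])
for n,cx in(("y",.4178),("b",.4875),("w",.557)):
    near=(np.abs(X-cx-(Y-.2467)*.09)<.028)&(abs(Y-.247)<.085)&(Z>.018)&(Z<.07)
    bar=near&(V<60)&(Z>.036)&(abs(Y-.247)<.05)
    col={"y":(H>20)&(H<32)&(S>170),"b":(H>100)&(H<125)&(S>120),"w":(S<40)&(V>165)}[n]&near
    P=W[bar]; print(n,"barrel",bar.sum(),((P[:,:2].min(0)+P[:,:2].max(0))/2).round(4),P[:,:2].mean(0).round(4),"axis",pca(P).round(3))
    for s in(1,-1):
        q=W[col&((Y-.249)*s>.045)]
        print("   star",s,len(q),q.mean(0).round(4),((q.min(0)+q.max(0))/2).round(4),q.min(0).round(3),q.max(0).round(3))
# gauge
base=roi(270,335,185,235)&(Z>.008)&(Z<.016)&(S<50)&(abs(X-.455)<.07)
P=W[base][:,:2].astype(np.float32); r=cv2.minAreaRect(P); print("base",base.sum(),r, P.min(0),P.max(0))
for n,m in {"head":roi(270,290,190,215)&(Z>.118)&(Z<.135),"handle":roi(250,273,190,215)&(V<70)&(Z>.04)}.items():
    P=W[m]; print(n,m.sum(),P.mean(0).round(4),P.min(0).round(4),P.max(0).round(4))
t=roi(283,330,190,220)&(Z>.1)
for yy,xx in zip(*np.where(t)): print((xx,yy),W[yy,xx].round(3).tolist(),end=" ")
E
```

```text
y barrel 177 [0.4157 0.252 ] [0.4146 0.2502] axis [0.102 0.995]
   star 1 15 [0.4231 0.308  0.0336] [0.4231 0.3094 0.0359] [0.405 0.305 0.02 ] [0.441 0.314 0.052]
   star -1 10 [0.41   0.1888 0.0393] [0.4122 0.19   0.0391] [0.396 0.185 0.022] [0.428 0.195 0.056]
b barrel 179 [0.4877 0.2485] [0.4878 0.2489] axis [0.131 0.991]
   star 1 49 [0.4916 0.308  0.0407] [0.4931 0.3092 0.038 ] [0.472 0.303 0.018] [0.514 0.315 0.058]
   star -1 40 [0.4797 0.1883 0.0406] [0.4805 0.1886 0.0382] [0.461 0.184 0.019] [0.5   0.193 0.058]
w barrel 165 [0.5541 0.2387] [0.5537 0.2387] axis [0.078 0.997]
   star 1 35 [0.5629 0.3042 0.0458] [0.5642 0.3081 0.0453] [0.543 0.294 0.035] [0.585 0.322 0.055]
   star -1 54 [0.5506 0.1814 0.0412] [0.5506 0.183  0.0377] [0.524 0.162 0.022] [0.577 0.204 0.054]
base 1168 ((0.4538748860359192, -0.01744866371154785), (0.1955563724040985, 0.12206912040710449), 88.88446044921875) [ 0.39130253 -0.11585869] [0.5139227  0.07947366]
head 119 [0.4527 0.0394 0.1252] [0.4301 0.0065 0.1187] [0.4772 0.0632 0.1332]
handle 80 [0.4609 0.0996 0.0811] [0.4548 0.0697 0.0727] [0.4681 0.
[... 5639 characters left out ...]
] (np.int64(318), np.int64(210)) [0.437, -0.078, 0.124] (np.int64(319), np.int64(210)) [0.437, -0.081, 0.125] (np.int64(320), np.int64(210)) [0.436, -0.084, 0.129] (np.int64(321), np.int64(210)) [0.437, -0.087, 0.124] (np.int64(318), np.int64(211)) [0.433, -0.078, 0.127] (np.int64(319), np.int64(211)) [0.432, -0.081, 0.133] (np.int64(320), np.int64(211)) [0.433, -0.084, 0.129] (np.int64(321), np.int64(211)) [0.434, -0.087, 0.127] (np.int64(318), np.int64(212)) [0.432, -0.078, 0.119] (np.int64(319), np.int64(212)) [0.431, -0.081, 0.125] (np.int64(320), np.int64(212)) [0.431, -0.084, 0.126] (np.int64(321), np.int64(212)) [0.43, -0.088, 0.13] (np.int64(329), np.int64(217)) [0.19, -0.089, 1.505]
```

```bash
cat > d.py <<'E'
import sys,numpy as np
from rig import status
x,y,z,yaw=map(float,sys.argv[1:5]); o=status.get_obs(); R=o["eef_rot"]
th=np.degrees(np.arctan2(R[1,0],R[0,0])); d=(np.array([x,y,z])-o["ee_pos"])*1000
print("t",round(o["time"],2),"pos",(o["ee_pos"]*1000).round(1),"yaw",th.round(2),"open",round(o["opening"]*1000,1),"F",o["wrist_force"].round(1),"| shift tool",(R.T@d).round(1),"wz",round(th-yaw,2),"tilt",R[:2,2].round(4))
E
python3 -m handwheel '[{"tx":48,"ty":-28.7,"tz":-11.5,"grip":0.62},{"tx":48,"ty":-28.7,"tz":-11.5,"grip":0.62},{"tx":48,"ty":-28.7,"tz":-11.5,"grip":0.62},{"tx":48,"ty":-28.7,"tz":-11.5,"grip":0.62},{"tx":48,"ty":-28.7,"tz":-11.5,"grip":0.62}]' 40
python3 -m handwheel '[{"tx":48,"ty":-28.7,"tz":-11.5},{"tx":48,"ty":-28.7,"tz":-11.5},{"wz":-9.5},{"wz":-9.5},{"wz":-9.5}]'
python3 -m handwheel '[{"wz":-9.5},{"wz":-9.5},{"wz":-9.5},{"wz":-9.5}]'
python3 d.py .4165 .2505 .2 84.5
```

```text
t 0.15 pos [ 191.7 -594.3  222.6] yaw 17.86 open 85.4 F [ 0.2 -0.8  0.5] | shift tool [ 473.1 -735.1   24. ] wz -66.64 tilt [-0.0002  0.0017]invalid input
invalid input
invalid input
```

```bash

python3 -m handwheel '[{"wx":0,"wy":0,"wz":0,"tx":48,"ty":-28.7,"tz":-11.5,"grip":0.62},{"wx":0,"wy":0,"wz":0,"tx":48,"ty":-28.7,"tz":-11.5,"grip":0.62},{"wx":0,"wy":0,"wz":0,"tx":48,"ty":-28.7,"tz":-11.5,"grip":0.62},{"wx":0,"wy":0,"wz":0,"tx":48,"ty":-28.7,"tz":-11.5,"grip":0.62},{"wx":0,"wy":0,"wz":0,"tx":48,"ty":-28.7,"tz":-11.5,"grip":0.62}]' 40
python3 d.py .4165 .2505 .2 84.5
```

```text
time: 0.78
ee_pos: [0.377, -0.3831, 0.2811]
eef_rot: [[0.952, 0.306, -0.0], [0.306, -0.952, 0.0], [0.0, -0.0, -1.0]]
wrist_force: [0.8, 0.1, 0.2]
opening: 0.0528
finger_force: 0.0
t 0.78 pos [ 377.  -383.1  281.1] yaw 17.85 open 52.8 F [0.8 0.1 0.2] | shift tool [ 231.7 -591.    81.3] wz -66.65 tilt [-0.0001  0.0003]
```

```bash

python3 -m handwheel '[{"wx":0,"wy":0,"wz":0,"tx":48,"ty":-28.7,"tz":-10,"grip":0.62},{"wx":0,"wy":0,"wz":-9.5,"tx":0,"ty":0,"tz":0,"grip":0.62},{"wx":0,"wy":0,"wz":-9.5,"tx":0,"ty":0,"tz":0,"grip":0.62},{"wx":0,"wy":0,"wz":-9.5,"tx":0,"ty":0,"tz":0,"grip":0.62},{"wx":0,"wy":0,"wz":-9.5,"tx":0,"ty":0,"tz":0,"grip":0.62}]' >/dev/null
python3 -m handwheel '[{"wx":0,"wy":0,"wz":-9.5,"tx":0,"ty":0,"tz":0,"grip":0.62},{"wx":0,"wy":0,"wz":-9.5,"tx":0,"ty":0,"tz":0,"grip":0.62},{"wx":0,"wy":0,"wz":-9.6,"tx":0,"ty":0,"tz":0,"grip":0.62},{"wx":0,"wy":0,"wz":0,"tx":0,"ty":0,"tz":0,"grip":0.62}]' >/dev/null
python3 d.py .4165 .2505 .2 84.5
```

```text
t 1.9 pos [ 412.9 -342.4  290.7] yaw 84.35 open 53.3 F [-0.1  0.7  0.4] | shift tool [590.3 -54.7  91. ] wz -0.15 tilt [-0.0004  0.0005]
```

```bash

python3 -m handwheel '[{"wx":0,"wy":0,"wz":0,"tx":54,"ty":-5,"tz":0,"grip":0.62},{"wx":0,"wy":0,"wz":0,"tx":54,"ty":-5,"tz":0,"grip":0.62},{"wx":0,"wy":0,"wz":0,"tx":54,"ty":-5,"tz":0,"grip":0.62},{"wx":0,"wy":0,"wz":0,"tx":54,"ty":-5,"tz":0,"grip":0.62},{"wx":0,"wy":0,"wz":0,"tx":54,"ty":-5,"tz":0,"grip":0.62}]' >/dev/null
python3 -m handwheel '[{"wx":0,"wy":0,"wz":0,"tx":54,"ty":-5,"tz":0,"grip":0.62},{"wx":0,"wy":0,"wz":0,"tx":54,"ty":-5,"tz":0,"grip":0.62},{"wx":0,"wy":0,"wz":0,"tx":54,"ty":-5,"tz":10,"grip":0.62},{"wx":0,"wy":0,"wz":0,"tx":54,"ty":-5,"tz":30,"grip":0.62},{"wx":0,"wy":0,"wz":0,"tx":54,"ty":-5,"tz":30,"grip":0.62}]' >/dev/null
python3 -m handwheel '[{"wx":0,"wy":0,"wz":0,"tx":50,"ty":-5,"tz":30,"grip":0.62},{"wx":0,"wy":0,"wz":0,"tx":0,"ty":0,"tz":0,"grip":0.62}]' >/dev/null
python3 d.py .4165 .2505 .034 84.5
python3 - <<'E'
from h import *
c=viewer.capture("top"); cv2.imwrite("pics/t1.png",c["frame"][100:300,150:450,::-1])
E
```

```text
t 3.4 pos [413.3 252.3 188.6] yaw 84.61 open 53.3 F [-0.1 -0.3  0.4] | shift tool [ -1.2   4.1 154.6] wz 0.11 tilt [-0.0047 -0.0011]
```

View pics/t1.png

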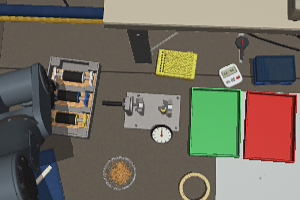

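The arm stands over the bin at crop (40,110). Both trays are fully visible at (215,122) and (270,127), the gauge is clear, and the dial at (162,133) is visible.

```bash

python3 -m handwheel '[{"wx":0,"wy":0,"wz":0,"tx":-1,"ty":4,"tz":40,"grip":0.62},{"wx":0,"wy":0,"wz":0,"tx":0,"ty":0,"tz":40,"grip":0.62},{"wx":0,"wy":0,"wz":0,"tx":0,"ty":0,"tz":40,"grip":0.62},{"wx":0,"wy":0,"wz":0,"tx":0,"ty":0,"tz":20,"grip":0.62},{"wx":0,"wy":0,"wz":0,"tx":0,"ty":0,"tz":14,"grip":0.62}]' 40 >/dev/null
python3 d.py .4165 .2505 .034 84.5
python3 -m handwheel '[{"wx":0,"wy":0,"wz":0,"tx":0,"ty":0,"tz":0,"grip":0.3},{"wx":0,"wy":0,"wz":0,"tx":0,"ty":0,"tz":0,"grip":0.3},{"wx":0,"wy":0,"wz":0,"tx":0,"ty":0,"tz":0,"grip":0.3}]' 40
python3 - <<'E'
from g import *
c=viewer.capture("top"); W=cloud(c); f=c["frame"]; X,Y,Z=np.moveaxis(W,-1,0)
H,S,V=cv2.split(cv2.cvtColor(f,cv2.COLOR_RGB2HSV))
for n,m in {"green":roi(335,392,180,265)&(H>45)&(H<75)&(S>120)&(Z>.03)&(Z<.05),"red":roi(390,450,185,265)&((H<8)|(H>172))&(S>120)&(Z>.03)&(Z<.05),"timer":roi(366,392,160,190)&(Z>.012)&(Z<.025)&(V>120)&(S<60)}.items():
    P=W[m]; print(n,m.sum(),cv2.minAreaRect(P[:,:2].astype(np.float32)),P.min(0).round(3),P.max(0).round(3))
E
```

```text
t 4.08 pos [420.  247.4  36.8] yaw 84.28 open 52.8 F [ 0.6 -0.   0.1] | shift tool [ 2.7 -3.8  2.8] wz -0.22 tilt [ 0.0006 -0.    ]
time: 4.45
ee_pos: [0.4198, 0.2488, 0.0379]
eef_rot: [[0.097, 0.995, 0.002], [0.995, -0.097, 0.001], [0.001, 0.002, -1.0]]
wrist_force: [0.2, 0.3, 0.2]
opening: 0.0256
finger_force: 0.0
green 313 ((0.4216725826263428, -0.22954079508781433), (0.15973922610282898, 0.21960259974002838), 89.56316375732422) [ 0.312 -0.31   0.03 ] [ 0.531 -0.149  0.049]
red 383 ((0.41433823108673096, -0.40617626905441284), (0.16164183616638184, 0.22193337976932526), 87.3049545288086) [ 0.302 -0.491  0.03 ] [ 0.528 -0.321  0.049]
timer 315 ((0.5820950865745544, -0.27962514758110046), (0.0680093988776207, 0.06574258208274841), 26.61632537841797) [ 0.543 -0.319  0.012] [ 0.62  -0.242  0.024]
```

```bash
python3 - <<'E'
from h import *
c=viewer.capture("top"); s=viewer.capture("side")
a=cv2.resize(c["frame"][140:260,160:300],(700,600),interpolation=cv2.INTER_CUBIC)
b=cv2.resize(s["frame"][130:200,270:380],(880,560),interpolation=cv2.INTER_CUBIC)
im=np.hstack([cv2.resize(a,(400,343)),cv2.resize(b,(400,343))]); cv2.imwrite("pics/t2.png",im[:,:,::-1])
E
```

```text
(no output)
```

View pics/t2.png

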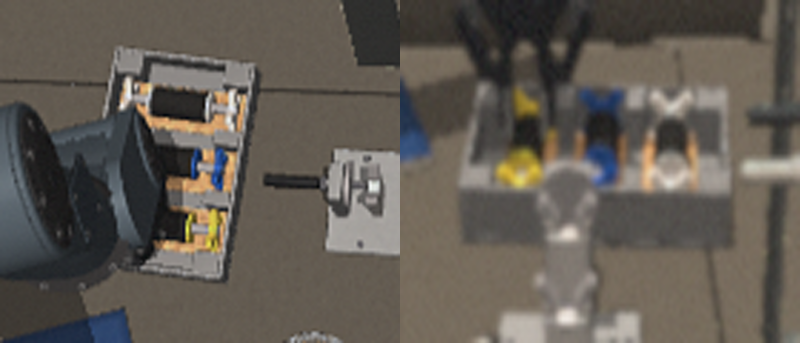

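The side inset shows the fingers at (500,100) and (550,100) astride the yellow roller. I check the state again before deciding.

```bash
python3 d.py .4165 .2505 .034 84.5
python3 -m handwheel '[{"wx":0,"wy":0,"wz":0,"tx":0,"ty":0,"tz":0,"grip":0.2},{"wx":0,"wy":0,"wz":0,"tx":0,"ty":0,"tz":0,"grip":0.2}]' 40
python3 - <<'E'
from g import *
c=viewer.capture("side"); W=cloud(c); f=c["frame"]; X,Y,Z=np.moveaxis(W,-1,0)
V=f.max(-1)
m=(X>.36)&(X<.48)&(Y>.2)&(Y<.3)&(V<60)&(Z>.03)
for z0 in np.arange(.03,.13,.01):
    q=W[m&(Z>=z0)&(Z<z0+.01)]; 
    if len(q): print(round(z0,2),len(q),np.sort(q[:,0]).round(3).tolist()[::2], q[:,1].mean().round(3))
E
```

```text
t 4.6 pos [419.4 248.8  37.5] yaw 84.47 open 25.6 F [-0.4  0.3  0.9] | shift tool [ 1.5 -3.1  3.5] wz -0.03 tilt [0.0011 0.0003]
time: 4.85
ee_pos: [0.4187, 0.2486, 0.0373]
eef_rot: [[0.096, 0.995, -0.0], [0.995, -0.096, -0.0], [-0.0, -0.0, -1.0]]
wrist_force: [-1.3, -0.2, 5.5]
opening: 0.0172
finger_force: 4.3
0.03 4 [0.431, 0.477] 0.263
0.04 33 [0.41, 0.41, 0.413, 0.413, 0.413, 0.417, 0.417, 0.417, 0.42, 0.42, 0.42, 0.424, 0.424, 0.424, 0.427, 0.431, 0.48] 0.246
0.05 5 [0.4, 0.41, 0.438] 0.24
0.06 8 [0.4, 0.435, 0.435, 0.439] 0.24
0.07 3 [0.397, 0.435] 0.241
0.08 16 [0.391, 0.398, 0.401, 0.405, 0.432, 0.435, 0.436, 0.443] 0.237
0.09 52 [0.378, 0.381, 0.385, 0.388, 0.391, 0.391, 0.395, 0.395, 0.398, 0.398, 0.402, 0.405, 0.405, 0.409, 0.429, 0.432, 0.436, 0.436, 0.439, 0.443, 0.443, 0.446, 0.446, 0.45, 0.453, 0.456] 0.238
0.1 51 [0.372, 0.375, 0.378, 0.381, 0.382, 0.384, 0.385, 0.385, 0.388, 0.388, 0.399, 0.402, 0.406, 0.409, 0.429, 0.433, 0.436, 0.439, 0.44, 0.45, 0.453, 0.453, 0.456, 0.457, 0.46, 0.463] 0.239
0.11 40 [0.369, 0.372, 0.375, 0.376, 0.379, 0.379, 0.382, 0.399, 0.403, 0.403, 0.406, 0.43, 0.433, 0.433, 0.437, 0.457, 0.46, 0.46, 0.464, 0.467] 0.237
0.12 68 [0.362, 0.363, 0.366, 0.369, 0.372, 0.373, 0.376, 0.376, 0.393, 0.396, 0.4, 0.403, 0.406, 0.407, 0.41, 0.413, 0.413, 0.417, 0.42, 0.423, 0.427, 0.427, 0.43, 0.433, 0.437, 0.44, 0.444, 0.461, 0.464, 0.464, 0.467, 0.47, 0.471, 0.477] 0.236
```

The fingers are pinching only the top of the barrel, so the fingertips look higher than the reported TCP implies. I open, lift straight up, and measure the tip height with both cameras.

```bash

python3 -m handwheel '[{"wx":0,"wy":0,"wz":0,"tx":0,"ty":0,"tz":0,"grip":0.5},{"wx":0,"wy":0,"wz":0,"tx":0,"ty":0,"tz":-10,"grip":0.5},{"wx":0,"wy":0,"wz":0,"tx":0,"ty":0,"tz":-40,"grip":0.5},{"wx":0,"wy":0,"wz":0,"tx":0,"ty":0,"tz":-40,"grip":0.5},{"wx":0,"wy":0,"wz":0,"tx":0,"ty":0,"tz":0,"grip":0.5}]' 40 >/dev/null
python3 d.py .4165 .2505 .034 84.5
python3 - <<'E'
from g import *
c=viewer.capture("side"); W=cloud(c); f=c["frame"]; X,Y,Z=np.moveaxis(W,-1,0)
V=f.max(-1)
m=(X>.37)&(X<.47)&(Y>.2)&(Y<.3)&(V<70)&(Z>.055)
for z0 in np.arange(.05,.2,.006):
    q=W[m&(Z>=z0)&(Z<z0+.006)]; 
    if len(q): print(round(z0,3),len(q),np.sort(q[:,0]).round(3).tolist()[::2], q[:,1].mean().round(3))
b=cv2.resize(f[60:200,250:390],(600,600),interpolation=cv2.INTER_CUBIC); cv2.imwrite("pics/t3.png",b[:,:,::-1])
E
```

```text
t 5.53 pos [421.5 249.3 130. ] yaw 84.47 open 42.6 F [-0.3  0.1 -0.9] | shift tool [ 0.4 -5.8 95.9] wz -0.03 tilt [0.0075 0.0023]
0.134 1 [0.4] 0.247
0.14 4 [0.397, 0.451] 0.24
0.146 10 [0.387, 0.391, 0.398, 0.401, 0.451] 0.242
0.152 9 [0.388, 0.398, 0.401, 0.451, 0.455] 0.242
0.158 12 [0.388, 0.392, 0.398, 0.401, 0.451, 0.455] 0.243
0.164 8 [0.388, 0.392, 0.448, 0.452] 0.239
0.17 13 [0.388, 0.399, 0.399, 0.402, 0.448, 0.452, 0.455] 0.243
0.176 13 [0.379, 0.389, 0.392, 0.395, 0.399, 0.452, 0.458] 0.241
0.182 25 [0.373, 0.38, 0.383, 0.386, 0.393, 0.396, 0.445, 0.449, 0.452, 0.455, 0.459, 0.462, 0.468] 0.237
0.188 37 [0.37, 0.373, 0.377, 0.38, 0.383, 0.386, 0.386, 0.39, 0.393, 0.442, 0.445, 0.449, 0.452, 0.452, 0.456, 0.459, 0.462, 0.465, 0.468] 0.24
0.194 26 [0.37, 0.374, 0.376, 0.377, 0.38, 0.39, 0.393, 0.397, 0.446, 0.449, 0.452, 0.465, 0.468] 0.239
0.2 14 [0.371, 0.394, 0.4, 0.439, 0.443, 0.449, 0.465] 0.233
```

View pics/t3.png

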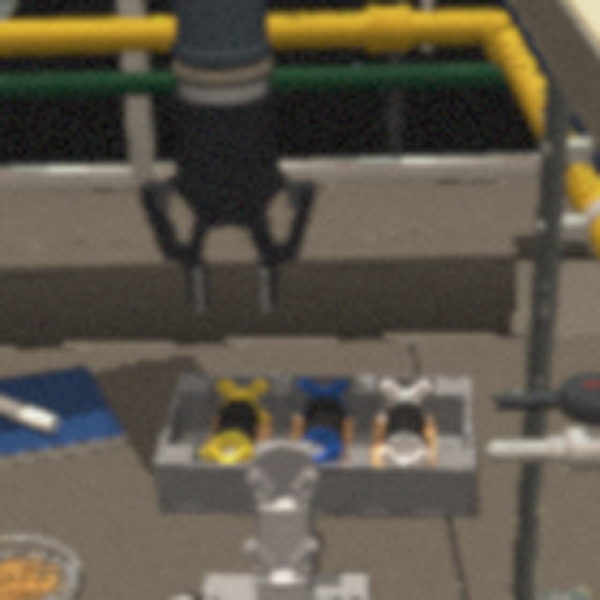

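The picture shows the gripper above the bin with its grey pads ending near crop (200,310) and (265,312). I read the heights along those columns.

```bash

python3 -m handwheel '[{"wx":0,"wy":0,"wz":0,"tx":0,"ty":0,"tz":0,"grip":0.5}]' 40
python3 - <<'E'
from g import *
c=viewer.capture("side"); W=cloud(c); f=c["frame"]; o=status.get_obs()
print(o["ee_pos"].round(4),o["opening"], proj(c,o["ee_pos"]),proj(c,o["ee_pos"]-[0,0,.019]))
for u0 in(295,297,311,312): print(u0,[(r,W[r,u0].round(3).tolist(),int(f[r,u0].max())) for r in range(112,138,2)])
c=viewer.capture("top"); W=cloud(c);f=c["frame"]
H,S,V=cv2.split(cv2.cvtColor(f,cv2.COLOR_RGB2HSV)); m=(abs(W[...,0]-.43)<.06)&(abs(W[...,1]-.25)<.06)&(W[...,2]<.07)
print(m.sum())
E
```

```text
time: 5.7
ee_pos: [0.4184, 0.2483, 0.1263]
eef_rot: [[0.097, 0.995, -0.001], [0.995, -0.097, -0.0], [-0.001, -0.001, -1.0]]
wrist_force: [-0.8, -0.3, -0.4]
opening: 0.0426
finger_force: 0.0
[0.4183 0.2483 0.126 ] 0.0425477197621632 [[303.49051346 135.33650954]] [[303.71439208 140.4725731 ]]
295 [(112, [0.394, 0.233, 0.215], 57), (114, [0.394, 0.236, 0.207], 45), (116, [0.394, 0.233, 0.201], 39), (118, [0.393, 0.235, 0.194], 36), (120, [0.393, 0.24, 0.185], 45), (122, [0.392, 0.24, 0.178], 46), (124, [0.392, 0.244, 0.169], 78), (126, [0.392, 0.24, 0.164], 75), (128, [0.391, 0.239, 0.157], 76), (130, [0.391, 0.237, 0.151], 69), (132, [0.391, 0.239, 0.143], 77), (134, [0.377, 0.499, 0.023], 63), (136, [0.377, 0.498, 0.014], 53)]
297 [(112, [0.401, 0.232, 0.215], 38), (114, [0.401, 0.236, 0.207], 51), (116, [0.4, 0.232, 0.202], 92), (118, [0.399, 0.259, 0.184], 94), (120, [0.388, 0.506, 0.08], 105), (122, [0.398, 0.257, 0.171], 58), (124, [0.398, 0.245, 0.169], 55), (126, [0.398, 0.251, 0.159], 56), (128, [0.398, 0.249, 0.153], 56), (130, [0.398, 0.24, 0.149], 54), (132, [0.397, 0.24, 0.
[... 271 characters left out ...]
233, 0.179], 42), (124, [0.445, 0.233, 0.172], 79), (126, [0.445, 0.229, 0.167], 71), (128, [0.445, 0.239, 0.156], 74), (130, [0.444, 0.236, 0.15], 77), (132, [0.444, 0.231, 0.145], 78), (134, [0.444, 0.234, 0.136], 68), (136, [0.443, 0.502, 0.01], 55)]
312 [(112, [0.449, 0.259, 0.204], 98), (114, [0.449, 0.249, 0.201], 85), (116, [0.449, 0.253, 0.192], 64), (118, [0.449, 0.231, 0.194], 40), (120, [0.449, 0.234, 0.186], 29), (122, [0.448, 0.232, 0.18], 30), (124, [0.448, 0.237, 0.171], 51), (126, [0.448, 0.235, 0.164], 47), (128, [0.448, 0.236, 0.157], 51), (130, [0.448, 0.239, 0.149], 56), (132, [0.448, 0.238, 0.142], 62), (134, [0.448, 0.5, 0.02], 63), (136, [0.447, 0.507, 0.008], 59)]
955
```

Both cues agree. The tips stand about 12 mm above the reported TCP height at this opening: the camera puts them at z≈0.139 with TCP at 0.126, and the pinch on the barrel top fits. So I allow a height offset of about +27 mm, go down to a reported z≈0.010, and watch the force.

```bash

python3 -m handwheel '[{"wx":0,"wy":0,"wz":0,"tx":0,"ty":0,"tz":40,"grip":0.6},{"wx":0,"wy":0,"wz":0,"tx":0,"ty":0,"tz":40,"grip":0.6},{"wx":0,"wy":0,"wz":0,"tx":0,"ty":0,"tz":15,"grip":0.6},{"wx":0,"wy":0,"wz":0,"tx":0,"ty":0,"tz":6,"grip":0.6},{"wx":0,"wy":0,"wz":0,"tx":0,"ty":0,"tz":0,"grip":0.6}]' 40 >/dev/null
python3 d.py .4165 .2505 .01 84.5
python3 -m handwheel '[{"wx":0,"wy":0,"wz":0,"tx":0,"ty":0,"tz":6,"grip":0.6},{"wx":0,"wy":0,"wz":0,"tx":0,"ty":0,"tz":6,"grip":0.6},{"wx":0,"wy":0,"wz":0,"tx":0,"ty":0,"tz":0,"grip":0.6}]' >/dev/null
python3 d.py .4165 .2505 .01 84.5
python3 -m handwheel '[{"wx":0,"wy":0,"wz":0,"tx":0,"ty":0,"tz":0,"grip":0.3},{"wx":0,"wy":0,"wz":0,"tx":0,"ty":0,"tz":0,"grip":0.3},{"wx":0,"wy":0,"wz":0,"tx":0,"ty":0,"tz":0,"grip":0.3}]' 40
```

```text
t 6.42 pos [419.4 248.7  26.1] yaw 84.47 open 51.0 F [ 0.  -0.   0.8] | shift tool [ 1.5 -3.  16.1] wz -0.03 tilt [0.0003 0.0001]
t 6.8 pos [419.  248.5  13.8] yaw 84.47 open 51.3 F [ 0.2 -0.4 -0.2] | shift tool [ 1.7 -2.7  3.8] wz -0.03 tilt [-0.0002 -0.0001]
time: 7.18
ee_pos: [0.4197, 0.2488, 0.0143]
eef_rot: [[0.097, 0.995, 0.001], [0.995, -0.097, 0.0], [0.001, 0.001, -1.0]]
wrist_force: [0.6, -0.6, 3.3]
opening: 0.0347
finger_force: 39.8
```

```bash

python3 -m handwheel '[{"wx":0,"wy":0,"wz":0,"tx":0,"ty":0,"tz":0,"grip":0.6},{"wx":0,"wy":0,"wz":0,"tx":0,"ty":0,"tz":0,"grip":0.6},{"wx":0,"wy":0,"wz":0,"tx":0,"ty":0,"tz":4,"grip":0.6},{"wx":0,"wy":0,"wz":0,"tx":0,"ty":0,"tz":4,"grip":0.6},{"wx":0,"wy":0,"wz":0,"tx":0,"ty":0,"tz":0,"grip":0.6}]' 40 >/dev/null
python3 d.py .4165 .2505 .006 84.5
python3 -m handwheel '[{"wx":0,"wy":0,"wz":0,"tx":0,"ty":0,"tz":0,"grip":0.3},{"wx":0,"wy":0,"wz":0,"tx":0,"ty":0,"tz":0,"grip":0.3},{"wx":0,"wy":0,"wz":0,"tx":0,"ty":0,"tz":0,"grip":0.3}]' 40
python3 -m handwheel '[{"wx":0,"wy":0,"wz":0,"tx":0,"ty":0,"tz":-10,"grip":0.3},{"wx":0,"wy":0,"wz":0,"tx":0,"ty":0,"tz":-40,"grip":0.3},{"wx":0,"wy":0,"wz":0,"tx":0,"ty":0,"tz":-50,"grip":0.3},{"wx":0,"wy":0,"wz":0,"tx":0,"ty":0,"tz":-50,"grip":0.3},{"wx":0,"wy":0,"wz":0,"tx":0,"ty":0,"tz":0,"grip":0.3}]' 40 
python3 - <<'E'
from g import *
o=status.get_obs(); print(o["ee_pos"].round(4),o["wrist_force"])
c=viewer.capture("side"); W=cloud(c); f=c["frame"]; H,S,V=cv2.split(cv2.cvtColor(f,cv2.COLOR_RGB2HSV))
m=(H>20)&(H<34)&(S>150)&(W[...,2]>.08)&(W[...,1]<.4)&(W[...,1]>.1)&(abs(W[...,0]-.42)<.08)
P=W[m]; print(m.sum())
for lo,hi in((.1,.25),(.25,.4)):
  q=P[(P[:,1]>lo)&(P[:,1]<hi)]
  if len(q): print(len(q),q.min(0).round(4),q.max(0).round(4),q.mean(0).round(4))
cv2.imwrite("pics/t4.png",cv2.resize(f[60:200,250:390],(600,600),interpolation=cv2.INTER_CUBIC)[:,:,::-1])
E
```

```text
t 7.8 pos [418.7 248.5   5.4] yaw 84.46 open 51.2 F [-0.3 -0.4 -0.4] | shift tool [ 1.8 -2.4 -0.6] wz -0.04 tilt [-0.0011 -0.0003]
time: 8.18
ee_pos: [0.4191, 0.2486, 0.006]
eef_rot: [[0.097, 0.995, 0.0], [0.995, -0.097, 0.0], [0.0, 0.0, -1.0]]
wrist_force: [0.1, -0.6, 0.6]
opening: 0.0349
finger_force: 39.7
time: 8.8
ee_pos: [0.4214, 0.2494, 0.1595]
eef_rot: [[0.096, 0.995, 0.009], [0.995, -0.096, 0.003], [0.004, 0.008, -1.0]]
wrist_force: [-0.1, 0.8, -4.5]
opening: 0.0347
finger_force: 41.7
[0.4214 0.2494 0.1595] [-0.05287731  0.83166349 -4.51116334]
145
125 [0.3921 0.1783 0.1626] [0.4358 0.2449 0.2025] [0.4174 0.1961 0.1855]
20 [0.4087 0.2741 0.1904] [0.4361 0.3105 0.2014] [0.4216 0.2996 0.196 ]
```

View pics/t4.png

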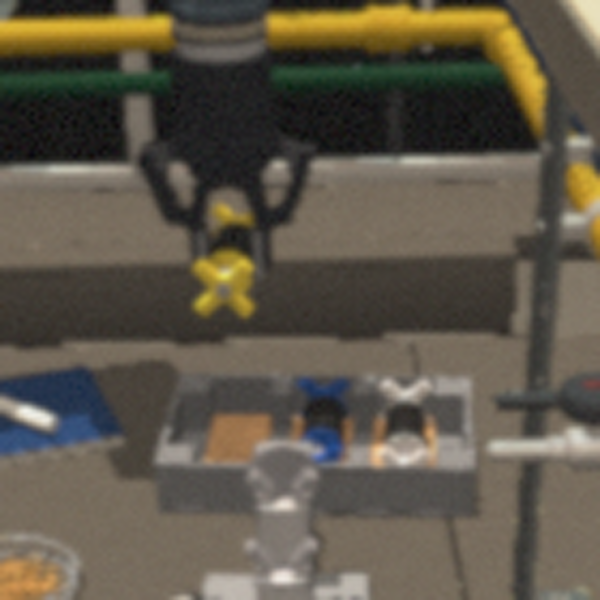

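The yellow roller is held level, with its star centre at crop (224,285), and its cell is empty. The roller axis is 24 mm above the reported TCP height. I carry it to the centres.

```bash

python3 -m handwheel '[{"wx":0,"wy":0,"wz":-4,"tx":0,"ty":0,"tz":-25,"grip":0.3},{"wx":0,"wy":0,"wz":0,"tx":0,"ty":0,"tz":0,"grip":0.3}]' 40 >/dev/null
python3 d.py .4535 -.0375 .17 88.5
python3 - <<'E'
from g import *
c=viewer.capture("side"); W=cloud(c); X,Y,Z=np.moveaxis(W,-1,0)
V=c["frame"].max(-1)
for y0 in(.0075,-.0825):
  m=(abs(X-.455)<.04)&(abs(Y-y0)<.02)&(Z>.09)&(Z<.14)
  for z0 in np.arange(.096,.136,.008):
    q=np.sort(W[m&(abs(Z-z0)<.004)][:,0]).round(3); print(y0,z0.round(3),q.tolist())
E
```

```text
t 9.1 pos [418.9 248.5 180.3] yaw 88.42 open 34.5 F [ 0.4 -0.7 -4.4] | shift tool [-284.9   42.5   10.3] wz -0.08 tilt [-0.0003 -0.0001]
0.0075 0.096 [0.44, 0.44, 0.443, 0.443, 0.446, 0.446, 0.446, 0.449, 0.449, 0.452, 0.452, 0.455, 0.455, 0.455, 0.458, 0.46, 0.46, 0.461, 0.463, 0.463, 0.466, 0.466, 0.466, 0.469, 0.469, 0.469]
0.0075 0.104 [0.438, 0.438, 0.44, 0.44, 0.441, 0.443, 0.443, 0.443, 0.446, 0.446, 0.449, 0.449, 0.452, 0.452, 0.455, 0.455, 0.458, 0.458, 0.458, 0.461, 0.461, 0.461, 0.463, 0.463, 0.466, 0.466, 0.469, 0.469, 0.469]
0.0075 0.112 [0.438, 0.438, 0.438, 0.441, 0.441, 0.444, 0.444, 0.446, 0.446, 0.447, 0.461, 0.464, 0.464, 0.464, 0.464, 0.466, 0.466, 0.467, 0.469, 0.469]
0.0075 0.12 [0.432, 0.438, 0.441, 0.441, 0.441, 0.441, 0.444, 0.444, 0.444, 0.447, 0.464, 0.467, 0.467, 0.467, 0.469, 0.469, 0.47, 0.472, 0.472, 0.476]
0.0075 0.128 [0.435, 0.435, 0.436, 0.438, 0.438, 0.438, 0.438, 0.441, 0.465, 0.47, 0.472, 0.472, 0.473, 0.475]
0.0075 0.136 [0.453]
-0.0825 0.096 [0.437, 0.437, 0.437, 0.439, 0.439, 0.439, 0.442, 0.442, 0.442, 0.445, 0.445, 0.447, 0.447, 0.448, 0.45,
[... 203 characters left out ...]
0.44, 0.442, 0.442, 0.445, 0.445, 0.445, 0.447, 0.447, 0.448, 0.448, 0.45, 0.45, 0.45, 0.453, 0.453, 0.453, 0.455, 0.456, 0.456, 0.458, 0.458, 0.458, 0.461, 0.461, 0.463, 0.464, 0.466, 0.466, 0.469, 0.469, 0.469]
-0.0825 0.112 [0.437, 0.437, 0.44, 0.44, 0.44, 0.442, 0.442, 0.443, 0.445, 0.445, 0.445, 0.445, 0.461, 0.461, 0.461, 0.464, 0.464, 0.464, 0.466, 0.466, 0.466, 0.469, 0.469]
-0.0825 0.12 [0.432, 0.435, 0.435, 0.437, 0.437, 0.438, 0.438, 0.44, 0.44, 0.44, 0.443, 0.443, 0.461, 0.461, 0.464, 0.464, 0.464, 0.466, 0.466, 0.467, 0.467, 0.467, 0.469, 0.469, 0.472]
-0.0825 0.128 [0.432, 0.432, 0.432, 0.435, 0.435, 0.435, 0.438, 0.469, 0.469, 0.469, 0.47, 0.472, 0.472, 0.472]
-0.0825 0.136 []
```

```bash

python3 -m handwheel '[{"wx":0,"wy":0,"wz":0,"tx":-47.5,"ty":7,"tz":0,"grip":0.3},{"wx":0,"wy":0,"wz":0,"tx":-47.5,"ty":7,"tz":0,"grip":0.3},{"wx":0,"wy":0,"wz":0,"tx":-47.5,"ty":7,"tz":0,"grip":0.3},{"wx":0,"wy":0,"wz":0,"tx":-47.5,"ty":7,"tz":0,"grip":0.3},{"wx":0,"wy":0,"wz":0,"tx":-47.5,"ty":7,"tz":0,"grip":0.3}]' 40 >/dev/null
python3 -m handwheel '[{"wx":0,"wy":0,"wz":0,"tx":-47.5,"ty":7.5,"tz":0,"grip":0.3},{"wx":0,"wy":0,"wz":0,"tx":0,"ty":0,"tz":0,"grip":0.3},{"wx":0,"wy":0,"wz":0,"tx":0,"ty":0,"tz":0,"grip":0.3}]' 40 >/dev/null
python3 d.py .4535 -.0375 .09 88.6
python3 - <<'E'
from g import *
c=viewer.capture("side"); W=cloud(c); f=c["frame"]; H,S,V=cv2.split(cv2.cvtColor(f,cv2.COLOR_RGB2HSV))
m=(H>20)&(H<34)&(S>150)&(W[...,2]>.15)&(abs(W[...,0]-.45)<.06)&(abs(W[...,1]+.04)<.1)
P=W[m]; q=P[P[:,1]<-.085]; print("near star",len(q),q.min(0).round(4),q.max(0).round(4),np.median(q,0).round(4)); q=P[P[:,1]>-.0]; print(len(q),q.min(0),q.max(0))
c=viewer.capture("top"); W=cloud(c); f=c["frame"]; H,S,V=cv2.split(cv2.cvtColor(f,cv2.COLOR_RGB2HSV))
m=(H>20)&(H<34)&(S>150)&(W[...,2]>.15)&(abs(W[...,0]-.45)<.06)&(abs(W[...,1]+.04)<.1); P=W[m]
for s in (P[:,1]<-.04,P[:,1]>-.04):
  q=P[s]; print("top",len(q),q.min(0).round(4) if len(q) else 0,q.max(0).round(4) if len(q) else 0,q.mean(0))
b=cv2.resize(c["frame"][140:260,240:400],(800,600),interpolation=cv2.INTER_CUBIC); cv2.imwrite("pics/t5.png",b[:,:,::-1])
E
```

```text
t 10.15 pos [452.4 -37.  179.3] yaw 88.36 open 34.8 F [-0.7  0.8 -4. ] | shift tool [-0.6  1.5 89.3] wz -0.24 tilt [-0.0042  0.0018]
near star 117 [ 0.4304 -0.1055  0.1852] [ 0.47   -0.0929  0.2231] [ 0.4501 -0.1011  0.2096]
39 [0.43837285 0.01680598 0.20833891] [0.4687174  0.02530302 0.22211661]
top 42 [ 0.431  -0.0981  0.1909] [ 0.4692 -0.067   0.2261] [ 0.44856262 -0.09354625  0.21503094]
top 3 [0.4684 0.022  0.2197] [0.4702 0.0247 0.2261] [0.46942273 0.02302841 0.22350005]
```

View pics/t5.png

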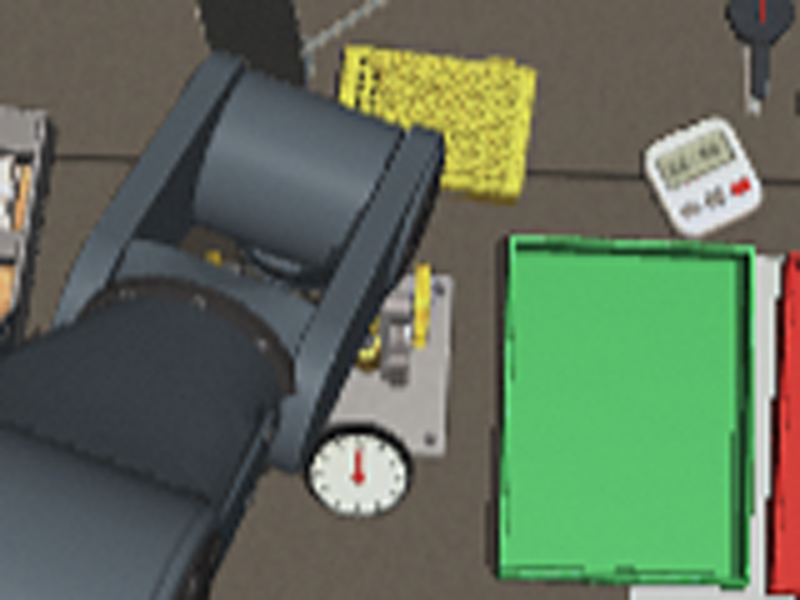

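The held yellow roller lines up over the notches: the visible star is at crop (423,305), the dial needle at (358,465) points up, and centre and height agree within 2 mm. I lower it.

```bash

python3 -m handwheel '[{"wx":0,"wy":0,"wz":0,"tx":-0.5,"ty":1,"tz":35,"grip":0.3},{"wx":0,"wy":0,"wz":0,"tx":0,"ty":0,"tz":25,"grip":0.3},{"wx":0,"wy":0,"wz":0,"tx":0,"ty":0,"tz":15,"grip":0.3},{"wx":0,"wy":0,"wz":0,"tx":0,"ty":0,"tz":8,"grip":0.3},{"wx":0,"wy":0,"wz":0,"tx":0,"ty":0,"tz":0,"grip":0.3}]' 40
python3 -m handwheel '[{"wx":0,"wy":0,"wz":0,"tx":0,"ty":0,"tz":4,"grip":0.3},{"wx":0,"wy":0,"wz":0,"tx":0,"ty":0,"tz":0,"grip":0.3}]' 40
python3 d.py .4535 -.0375 .09 88.6
```

```text
time: 10.88
ee_pos: [0.4547, -0.0372, 0.0976]
eef_rot: [[0.026, 1.0, -0.001], [1.0, -0.026, 0.0], [0.0, -0.001, -1.0]]
wrist_force: [-0.4, -0.1, -3.7]
opening: 0.0346
finger_force: 41.5
time: 11.12
ee_pos: [0.4547, -0.0378, 0.0942]
eef_rot: [[0.027, 1.0, -0.0], [1.0, -0.027, 0.0], [0.0, -0.0, -1.0]]
wrist_force: [-0.4, 0.6, -3.0]
opening: 0.035
finger_force: 41.7
t 11.12 pos [454.7 -37.8  94.2] yaw 88.46 open 35.0 F [-0.4  0.6 -3. ] | shift tool [ 0.2 -1.2  4.2] wz -0.14 tilt [-0.0001  0.0001]
```

```bash

python3 -m handwheel '[{"wx":0,"wy":0,"wz":0,"tx":0,"ty":-1,"tz":3,"grip":0.3},{"wx":0,"wy":0,"wz":0,"tx":0,"ty":0,"tz":3,"grip":0.3},{"wx":0,"wy":0,"wz":0,"tx":0,"ty":0,"tz":0,"grip":0.3}]' 40
python3 -m handwheel '[{"wx":0,"wy":0,"wz":0,"tx":0,"ty":0,"tz":0,"grip":0.5},{"wx":0,"wy":0,"wz":0,"tx":0,"ty":0,"tz":0,"grip":0.7},{"wx":0,"wy":0,"wz":0,"tx":0,"ty":0,"tz":0,"grip":0.7},{"wx":0,"wy":0,"wz":0,"tx":0,"ty":0,"tz":-50,"grip":0.7},{"wx":0,"wy":0,"wz":0,"tx":0,"ty":0,"tz":-50,"grip":0.7}]' 40
python3 - <<'E'
from g import *
c=viewer.capture("side"); W=cloud(c); f=c["frame"]; H,S,V=cv2.split(cv2.cvtColor(f,cv2.COLOR_RGB2HSV))
m=(H>20)&(H<34)&(S>150)&(W[...,2]>.07)&(abs(W[...,0]-.45)<.06)&(abs(W[...,1]+.04)<.1)
P=W[m]; q=P[P[:,1]<-.085]; print("near star",len(q),q.min(0).round(4),q.max(0).round(4),np.median(q,0).round(4))
m=(abs(W[...,0]-.456)<.06)&(W[...,1]>.05)&(W[...,1]<.15)&(W[...,2]>.05)&(V<60); q=W[m]; print("handle",m.sum(),q.min(0).round(3),q.max(0).round(3),np.median(q,0).round(3))
b=cv2.resize(f[120:260,260:400],(500,500),interpolation=cv2.INTER_CUBIC)
c=viewer.capture("top"); a=cv2.resize(c["frame"][190:250,260:330],(580,500),interpolation=cv2.INTER_CUBIC); cv2.imwrite("pics/t6.png",cv2.resize(np.hstack([a,b]),(800,370))[:,:,::-1])
E
python3 d.py .457 .1025 .2 88.6
```

```text
time: 11.5
ee_pos: [0.4534, -0.0379, 0.0876]
eef_rot: [[0.027, 1.0, -0.001], [1.0, -0.027, 0.0], [0.0, -0.001, -1.0]]
wrist_force: [-2.9, 0.6, -3.5]
opening: 0.0348
finger_force: 41.7
time: 12.12
ee_pos: [0.4537, -0.0379, 0.1886]
eef_rot: [[0.027, 1.0, -0.001], [1.0, -0.027, 0.001], [0.001, -0.001, -1.0]]
wrist_force: [1.5, -0.1, -0.7]
opening: 0.0598
finger_force: 0.0
near star 89 [ 0.4312 -0.1059  0.0911] [ 0.4713 -0.0938  0.1321] [ 0.4502 -0.1013  0.117 ]
t 12.18 pos [457.7 -39.  194.6] yaw 88.5 open 59.6 F [1.2 0.1 3.2] | shift tool [141.4  -4.3  -5.9] wz -0.1 tilt [ 0.0109 -0.0036]Traceback (most recent call last):
  File "<stdin>", line 5, in <module>
    return umr_minimum(a, axis, None, out, keepdims, initial, where)
ValueError: zero-size array to reduction operation minimum which has no identity
```

The roller has dropped home, with its axis measured at z≈0.1116. Now I go to the crank handle, which is at x≈0.459, y≈0.1025, centre z≈0.075.

```bash

python3 -m handwheel '[{"wx":0,"wy":0,"wz":0,"tx":47,"ty":0,"tz":0,"grip":0.6},{"wx":0,"wy":0,"wz":0,"tx":47,"ty":0,"tz":0,"grip":0.6},{"wx":0,"wy":0,"wz":0,"tx":47,"ty":1,"tz":0,"grip":0.6},{"wx":0,"wy":0,"wz":0,"tx":0,"ty":0,"tz":0,"grip":0.6},{"wx":0,"wy":0,"wz":0,"tx":0,"ty":0,"tz":0,"grip":0.6}]' 25 >/dev/null
python3 d.py .459 .1025 .05 88.5
python3 - <<'E'
from g import *
c=viewer.capture("side"); W=cloud(c); b=cv2.resize(c["frame"][120:260,260:400],(500,500),interpolation=cv2.INTER_CUBIC)
c=viewer.capture("top"); a=cv2.resize(c["frame"][190:250,260:330],(580,500),interpolation=cv2.INTER_CUBIC); cv2.imwrite("pics/t6.png",cv2.resize(np.hstack([a,b]),(800,370))[:,:,::-1])
E
```

```text
t 12.8 pos [458.8 102.8 187.9] yaw 88.52 open 51.2 F [ 0.8  0.6 -0.1] | shift tool [ -0.3   0.2 137.9] wz 0.02 tilt [ 0.0004 -0.0004]
```

View pics/t6.png

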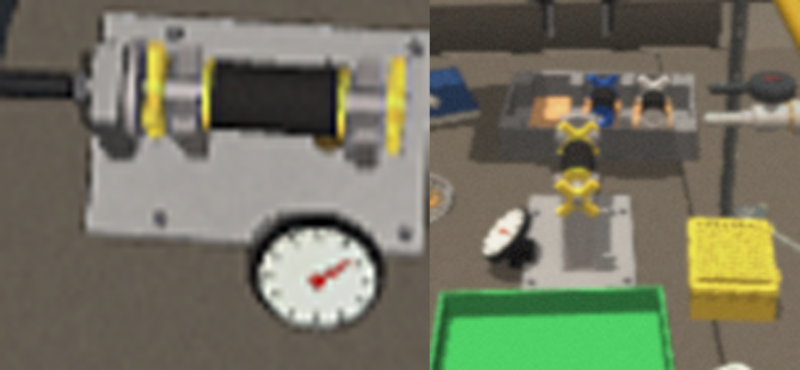

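The roller lies in both notches. The dial needle, at left crop (335,270), now points about 60° clockwise and stays visible with the hand at the crank. I grip the handle.

```bash
cat > dial.py <<'E'
from g import *
def read():
    c=viewer.capture("top"); f=c["frame"].astype(int)[215:255,295:330]
    m=((f[...,0]-np.maximum(f[...,1],f[...,2]))>45).astype(np.uint8)
    ys,xs=np.nonzero(m); w=(f[...,0]-np.maximum(f[...,1],f[...,2]))[ys,xs]
    P=np.c_[xs+295,ys+215].astype(float)
    if len(P)<4: return None
    mu=np.average(P,axis=0,weights=w); C=np.cov((P-mu).T,aweights=w); e,V=np.linalg.eigh(C); a=V[:,1]
    p=(P-mu)@a; a=a if (p**3).mean()>0 else -a   # tip is the longer, thinner end
    return round(np.degrees(np.arctan2(a[0],-a[1])),1), len(P), mu.round(1)
if __name__=="__main__": print("dial deg cw, n, mean px",read(), "t",round(status.get_obs()["time"],2))
E
python3 dial.py
python3 -m handwheel '[{"wx":0,"wy":0,"wz":0,"tx":0,"ty":0,"tz":45,"grip":0.6},{"wx":0,"wy":0,"wz":0,"tx":0,"ty":0,"tz":45,"grip":0.6},{"wx":0,"wy":0,"wz":0,"tx":0,"ty":0,"tz":30,"grip":0.6},{"wx":0,"wy":0,"wz":0,"tx":0,"ty":0,"tz":16,"grip":0.6},{"wx":0,"wy":0,"wz":0,"tx":0,"ty":0,"tz":0,"grip":0.6}]' 25
python3 -m handwheel '[{"wx":0,"wy":0,"wz":0,"tx":0,"ty":0,"tz":0,"grip":0.1},{"wx":0,"wy":0,"wz":0,"tx":0,"ty":0,"tz":0,"grip":0.1},{"wx":0,"wy":0,"wz":0,"tx":0,"ty":0,"tz":0,"grip":0.1},{"wx":0,"wy":0,"wz":0,"tx":0,"ty":0,"tz":0,"grip":0.1},{"wx":0,"wy":0,"wz":0,"tx":0,"ty":0,"tz":0,"grip":0.1}]' 25
python3 dial.py; python3 - <<'E'
from g import *
f=viewer.capture("side")["frame"]; cv2.imwrite("pics/t7.png",cv2.resize(f[110:230,260:380],(500,500),interpolation=cv2.INTER_CUBIC)[:,:,::-1])
E
```

```text
dial deg cw, n, mean px (np.float64(60.2), 10, array([312.4, 234.5])) t 12.95
time: 13.58
ee_pos: [0.4581, 0.1019, 0.0508]
eef_rot: [[0.029, 1.0, -0.003], [1.0, -0.029, 0.0], [-0.0, -0.003, -1.0]]
wrist_force: [-0.5, 0.6, 0.2]
opening: 0.0511
finger_force: 0.0
time: 14.2
ee_pos: [0.4594, 0.1028, 0.0526]
eef_rot: [[0.026, 1.0, 0.002], [1.0, -0.026, -0.0], [-0.0, 0.002, -1.0]]
wrist_force: [0.1, -3.6, 6.1]
opening: 0.0131
finger_force: 24.8
dial deg cw, n, mean px (np.float64(60.2), 10, array([312.4, 234.5])) t 14.25
```

View pics/t7.png

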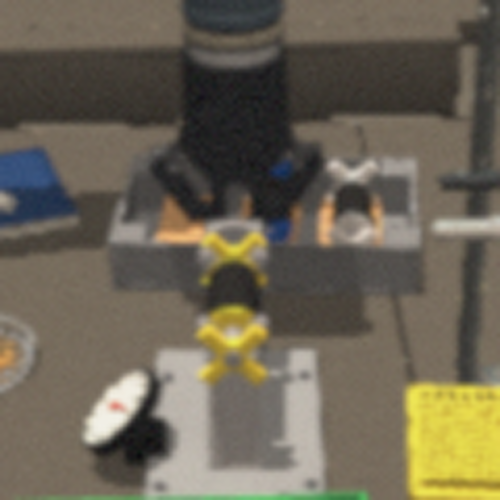

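The fingers hold the black sleeve at a 13 mm opening, and the roller sits level at crop (233,290). I crank in 30° steps and read the dial after each.

```bash

python3 -m handwheel '[{"wx":0,"wy":0,"wz":0,"tx":0,"ty":-17.8,"tz":-3.5,"grip":0.1}]' 25 | grep -E "ee_pos|wrist"; python3 dial.py
python3 -m handwheel '[{"wx":0,"wy":0,"wz":0,"tx":0,"ty":-13.7,"tz":-11.9,"grip":0.1}]' 25 | grep -E "ee_pos|wrist"; python3 dial.py
python3 -m handwheel '[{"wx":0,"wy":0,"wz":0,"tx":0,"ty":-5.9,"tz":-17.1,"grip":0.1}]' 25 | grep -E "ee_pos|wrist"; python3 dial.py
python3 -m handwheel '[{"wx":0,"wy":0,"wz":0,"tx":0,"ty":3.5,"tz":-17.8,"grip":0.1}]' 25 | grep -E "ee_pos|wrist"; python3 dial.py
```

```text
ee_pos: [0.4425, 0.1032, 0.0552]
wrist_force: [5.9, -4.6, 9.4]
dial deg cw, n, mean px (np.float64(59.9), 10, array([312.4, 234.5])) t 14.47
ee_pos: [0.4282, 0.1036, 0.0673]
wrist_force: [5.7, -2.3, 2.2]
dial deg cw, n, mean px (np.float64(59.8), 10, array([312.4, 234.5])) t 14.65
ee_pos: [0.4217, 0.1038, 0.0846]
wrist_force: [6.1, -2.9, -2.1]
dial deg cw, n, mean px (np.float64(59.9), 10, array([312.4, 234.5])) t 14.82
ee_pos: [0.4245, 0.1037, 0.1022]
wrist_force: [6.0, -3.3, -5.3]
dial deg cw, n, mean px (np.float64(59.9), 10, array([312.4, 234.5])) t 15.0
```

```bash

python3 -m handwheel '[{"wx":0,"wy":0,"wz":0,"tx":0,"ty":11.9,"tz":-13.7,"grip":0.1}]' 25 | grep -E "wrist"; python3 dial.py
python3 -m handwheel '[{"wx":0,"wy":0,"wz":0,"tx":0,"ty":17.1,"tz":-5.9,"grip":0.1}]' 25 | grep -E "ee_pos|wrist"; python3 dial.py
python3 -m handwheel '[{"wx":0,"wy":0,"wz":0,"tx":0,"ty":17.8,"tz":3.5,"grip":0.1}]' 25 | grep -E "wrist"; python3 dial.py
python3 -m handwheel '[{"wx":0,"wy":0,"wz":0,"tx":0,"ty":13.7,"tz":11.9,"grip":0.1}]' 25 | grep -E "wrist"; python3 dial.py
python3 -m handwheel '[{"wx":0,"wy":0,"wz":0,"tx":0,"ty":5.9,"tz":17.1,"grip":0.1}]' 25 | grep -E "ee_pos|wrist"; python3 dial.py
python3 - <<'E'
from g import *
f=viewer.capture("side")["frame"]; g=viewer.capture("top")["frame"]
cv2.imwrite("pics/t8.png",np.hstack([cv2.resize(f[130:230,270:370],(400,400),interpolation=cv2.INTER_CUBIC),cv2.resize(g[180:250,255:325],(400,400),interpolation=cv2.INTER_CUBIC)])[:,:,::-1])
E
```

```text
wrist_force: [2.6, -3.4, -8.4]
dial deg cw, n, mean px (np.float64(59.9), 10, array([312.4, 234.5])) t 15.18
ee_pos: [0.4479, 0.1031, 0.1212]
wrist_force: [-5.9, -2.6, 8.0]
dial deg cw, n, mean px (np.float64(59.9), 10, array([312.4, 234.5])) t 15.35
wrist_force: [-1.6, -3.7, -3.7]
dial deg cw, n, mean px (np.float64(59.9), 10, array([312.4, 234.5])) t 15.53
wrist_force: [-1.2, -3.6, 2.5]
dial deg cw, n, mean px (np.float64(59.8), 10, array([312.4, 234.5])) t 15.7
ee_pos: [0.4919, 0.1019, 0.0894]
wrist_force: [-0.6, -4.2, 1.3]
dial deg cw, n, mean px (np.float64(59.9), 10, array([312.4, 234.5])) t 15.88
```

View pics/t8.png

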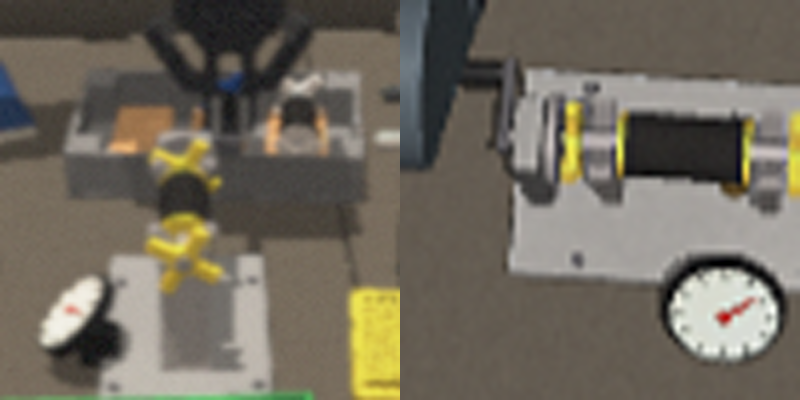

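The side view shows the star rotated with the crank, and the needle holds steady at 60° at crop (738,305). I finish the full turn and go on to handle-down.

```bash

python3 -m handwheel '[{"wx":0,"wy":0,"wz":0,"tx":0,"ty":-3.5,"tz":17.8,"grip":0.1}]' 25 | grep -E "wrist"; python3 dial.py
python3 -m handwheel '[{"wx":0,"wy":0,"wz":0,"tx":0,"ty":-11.9,"tz":13.7,"grip":0.1}]' 25 | grep -E "wrist"; python3 dial.py
python3 -m handwheel '[{"wx":0,"wy":0,"wz":0,"tx":0,"ty":-17.1,"tz":5.9,"grip":0.1}]' 25 | grep -E "ee_pos|wrist"; python3 dial.py
python3 -m handwheel '[{"wx":0,"wy":0,"wz":0,"tx":0,"ty":-17.8,"tz":-3.5,"grip":0.1}]' 25 | grep -E "ee_pos|wrist"; python3 dial.py
python3 -m handwheel '[{"wx":0,"wy":0,"wz":0,"tx":0,"ty":-13.7,"tz":-11.9,"grip":0.1}]' 25 | grep -E "ee_pos|wrist"; python3 dial.py
python3 -m handwheel '[{"wx":0,"wy":0,"wz":0,"tx":0,"ty":-5.9,"tz":-17.1,"grip":0.1}]' 25 | grep -E "ee_pos|wrist"; python3 dial.py
python3 -m handwheel '[{"wx":0,"wy":0,"wz":0,"tx":0,"ty":3.5,"tz":-17.8,"grip":0.1}]' 25 | grep -E "ee_pos|wrist"; python3 dial.py
python3 -m handwheel '[{"wx":0,"wy":0,"wz":0,"tx":0,"ty":11.9,"tz":-13.7,"grip":0.1},{"wx":0,"wy":0,"wz":0,"tx":0,"ty":17.1,"tz":-5.9,"grip":0.1},{"wx":0,"wy":0,"wz":0,"tx":0,"ty":17.8,"tz":3.5,"grip":0.1},{"wx":0,"wy":0,"wz":0,"tx":0,"ty":13.7,"tz":11.9,"grip":0.1}]' 25 | grep -E "ee_pos|wrist"; python3 dial.py
python3 -m handwheel '[{"wx":0,"wy":0,"wz":0,"tx":0,"ty":5.9,"tz":17.1,"grip":0.1},{"wx":0,"wy":0,"wz":0,"tx":0,"ty":-3.5,"tz":17.8,"grip":0.1},{"wx":0,"wy":0,"wz":0,"tx":0,"ty":-11.9,"tz":13.7,"grip":0.1},{"wx":0,"wy":0,"wz":0,"tx":0,"ty":-17.1,"tz":5.9,"grip":0.1},{"wx":0,"wy":0,"wz":0,"tx":0,"ty":0,"tz":0,"grip":0.1}]' 25 | grep -E "ee_pos|wrist"; python3 dial.py
```

```text
wrist_force: [-1.5, -4.4, 3.0]
dial deg cw, n, mean px (np.float64(59.8), 10, array([312.4, 234.5])) t 16.15
wrist_force: [-2.6, -4.7, 9.0]
dial deg cw, n, mean px (np.float64(59.8), 10, array([312.4, 234.5])) t 16.32
ee_pos: [0.4583, 0.1028, 0.0518]
wrist_force: [0.1, -5.1, 20.0]
dial deg cw, n, mean px (np.float64(59.9), 10, array([312.4, 234.5])) t 16.5
ee_pos: [0.4415, 0.1033, 0.0555]
wrist_force: [5.8, -5.1, 12.6]
dial deg cw, n, mean px (np.float64(59.9), 10, array([312.4, 234.5])) t 16.68
ee_pos: [0.428, 0.1037, 0.0674]
wrist_force: [7.5, -4.6, 3.2]
dial deg cw, n, mean px (np.float64(59.9), 10, array([312.4, 234.5])) t 16.85
ee_pos: [0.4217, 0.1038, 0.0845]
wrist_force: [7.3, -3.8, -1.8]
dial deg cw, n, mean px (np.float64(59.9), 10, array([312.4, 234.5])) t 17.02
ee_pos: [0.4245, 0.1037, 0.1022]
wrist_force: [7.0, -5.0, -5.5]
dial deg cw, n, mean px (np.float64(59.9), 10, array([312.4, 234.5])) t 17.2
ee_pos: [0.4857, 0.1021, 0.1075]
wrist_force: [-0.5, -4.2, 2.8]
dial deg cw, n, mean px (np.float64(59.8), 10, array([312.4, 234.5])) t 17.75
ee_pos: [0.4557, 0.1029, 0.0524]
wrist_force: [-0.3, -5.5, 7.1]
dial deg cw, n, mean px (np.float64(60.2), 10, array([312.4, 234.5])) t 18.43
```

Yellow is true: the needle stayed at 59.8–60.2° through nearly two turns. I let go of the crank and go back to the roller.

```bash

python3 -m handwheel '[{"wx":0,"wy":0,"wz":0,"tx":0,"ty":0,"tz":0,"grip":0.6},{"wx":0,"wy":0,"wz":0,"tx":0,"ty":0,"tz":0,"grip":0.6},{"wx":0,"wy":0,"wz":0,"tx":0,"ty":0,"tz":-46,"grip":0.6},{"wx":0,"wy":0,"wz":0,"tx":0,"ty":0,"tz":-46,"grip":0.6},{"wx":0,"wy":0,"wz":0,"tx":0,"ty":0,"tz":-46,"grip":0.6}]' 40 >/dev/null
python3 -m handwheel '[{"wx":0,"wy":0,"wz":0,"tx":-47,"ty":0.6,"tz":0,"grip":0.6},{"wx":0,"wy":0,"wz":0,"tx":-47,"ty":0.6,"tz":0,"grip":0.6},{"wx":0,"wy":0,"wz":0,"tx":-46.5,"ty":0.6,"tz":0,"grip":0.6},{"wx":0,"wy":0,"wz":0,"tx":0,"ty":0,"tz":0,"grip":0.6},{"wx":0,"wy":0,"wz":0,"tx":0,"ty":0,"tz":0,"grip":0.6}]' 40 >/dev/null
python3 d.py .4535 -.0375 .087 88.5
```

```text
t 19.68 pos [455.8 -36.7 189.4] yaw 88.43 open 51.1 F [-0.1  0.4  0.1] | shift tool [ -1.   -2.1 102.4] wz -0.07 tilt [-0.002   0.0015]
```

```bash

python3 -m handwheel '[{"wx":0,"wy":0,"wz":0,"tx":-1,"ty":-2,"tz":40,"grip":0.6},{"wx":0,"wy":0,"wz":0,"tx":0,"ty":0,"tz":35,"grip":0.6},{"wx":0,"wy":0,"wz":0,"tx":0,"ty":0,"tz":18,"grip":0.6},{"wx":0,"wy":0,"wz":0,"tx":0,"ty":0,"tz":9,"grip":0.6},{"wx":0,"wy":0,"wz":0,"tx":0,"ty":0,"tz":0,"grip":0.6}]' 40 
python3 -m handwheel '[{"wx":0,"wy":0,"wz":0,"tx":0,"ty":0,"tz":0,"grip":0.3},{"wx":0,"wy":0,"wz":0,"tx":0,"ty":0,"tz":0,"grip":0.3},{"wx":0,"wy":0,"wz":0,"tx":0,"ty":0,"tz":0,"grip":0.3},{"wx":0,"wy":0,"wz":0,"tx":0,"ty":0,"tz":-5,"grip":0.3}]' 40
python3 -m handwheel '[{"wx":0,"wy":0,"wz":0,"tx":0,"ty":0,"tz":-20,"grip":0.3},{"wx":0,"wy":0,"wz":0,"tx":0,"ty":0,"tz":-40,"grip":0.3},{"wx":0,"wy":0,"wz":0,"tx":0,"ty":0,"tz":-40,"grip":0.3},{"wx":0,"wy":0,"wz":0,"tx":0,"ty":0,"tz":0,"grip":0.3}]' 40
python3 d.py .362 -.2295 .013 88.5
```

```text
time: 20.3
ee_pos: [0.4544, -0.0375, 0.0876]
eef_rot: [[0.025, 1.0, -0.001], [1.0, -0.025, 0.001], [0.001, -0.001, -1.0]]
wrist_force: [1.0, 0.6, 0.3]
opening: 0.0516
finger_force: 0.0
time: 20.8
ee_pos: [0.4535, -0.0381, 0.0928]
eef_rot: [[0.027, 1.0, -0.002], [1.0, -0.026, 0.001], [0.001, -0.002, -1.0]]
wrist_force: [-2.3, -0.0, -4.2]
opening: 0.0349
finger_force: 40.3
time: 21.3
ee_pos: [0.4579, -0.0395, 0.1957]
eef_rot: [[0.027, 1.0, 0.01], [1.0, -0.027, -0.003], [-0.003, 0.01, -1.0]]
wrist_force: [-0.3, -0.8, -5.1]
opening: 0.0346
finger_force: 41.2
t 21.3 pos [457.9 -39.5 195.7] yaw 88.44 open 34.6 F [-0.3 -0.8 -5.1] | shift tool [-192.   -92.5  182.4] wz -0.06 tilt [ 0.0096 -0.0031]
```

```bash

python3 -m handwheel '[{"wx":0,"wy":0,"wz":0,"tx":-48,"ty":-22.5,"tz":0,"grip":0.3},{"wx":0,"wy":0,"wz":0,"tx":-48,"ty":-22.5,"tz":0,"grip":0.3},{"wx":0,"wy":0,"wz":0,"tx":-48,"ty":-22.5,"tz":0,"grip":0.3},{"wx":0,"wy":0,"wz":0,"tx":-48,"ty":-22.5,"tz":0,"grip":0.3},{"wx":0,"wy":0,"wz":0,"tx":0,"ty":0,"tz":0,"grip":0.3}]' 40 >/dev/null
python3 -m handwheel '[{"wx":0,"wy":0,"wz":0,"tx":0,"ty":0,"tz":50,"grip":0.3},{"wx":0,"wy":0,"wz":0,"tx":0,"ty":0,"tz":50,"grip":0.3},{"wx":0,"wy":0,"wz":0,"tx":0,"ty":0,"tz":40,"grip":0.3},{"wx":0,"wy":0,"wz":0,"tx":0,"ty":0,"tz":15,"grip":0.3},{"wx":0,"wy":0,"wz":0,"tx":0,"ty":0,"tz":0,"grip":0.3}]' 40 >/dev/null
python3 d.py .362 -.2295 .013 88.5
python3 -m handwheel '[{"wx":0,"wy":0,"wz":0,"tx":0,"ty":0,"tz":7,"grip":0.3},{"wx":0,"wy":0,"wz":0,"tx":0,"ty":0,"tz":7,"grip":0.3},{"wx":0,"wy":0,"wz":0,"tx":0,"ty":0,"tz":0,"grip":0.3}]' 40
python3 d.py .362 -.2295 .013 88.5
```

```text
t 22.55 pos [ 359.1 -226.5   36.2] yaw 88.49 open 34.5 F [ 0.1 -0.3 -3.3] | shift tool [-2.9  3.  23.1] wz -0.01 tilt [-0.0027  0.0032]
time: 22.92
ee_pos: [0.3597, -0.228, 0.0239]
eef_rot: [[0.027, 1.0, 0.0], [1.0, -0.027, -0.0], [-0.0, 0.0, -1.0]]
wrist_force: [-0.4, -0.5, -4.5]
opening: 0.0348
finger_force: 41.4
t 22.93 pos [ 359.7 -228.    23.9] yaw 88.47 open 34.8 F [-0.4 -0.5 -4.5] | shift tool [-1.5  2.4 10.9] wz -0.03 tilt [ 0.0001 -0.0001]
```

```bash

python3 -m handwheel '[{"wx":0,"wy":0,"wz":0,"tx":-1,"ty":2,"tz":5,"grip":0.3},{"wx":0,"wy":0,"wz":0,"tx":0,"ty":0,"tz":4,"grip":0.3},{"wx":0,"wy":0,"wz":0,"tx":0,"ty":0,"tz":0,"grip":0.3},{"wx":0,"wy":0,"wz":0,"tx":0,"ty":0,"tz":0,"grip":0.55},{"wx":0,"wy":0,"wz":0,"tx":0,"ty":0,"tz":0,"grip":0.55}]' 40 
python3 -m handwheel '[{"wx":0,"wy":0,"wz":0,"tx":0,"ty":0,"tz":-20,"grip":0.55},{"wx":0,"wy":0,"wz":0,"tx":0,"ty":0,"tz":-55,"grip":0.55},{"wx":0,"wy":0,"wz":0,"tx":0,"ty":0,"tz":-55,"grip":0.55},{"wx":0,"wy":0,"wz":0,"tx":0,"ty":0,"tz":-55,"grip":0.6},{"wx":0,"wy":0,"wz":0,"tx":0,"ty":0,"tz":0,"grip":0.6}]' 40 >/dev/null
python3 d.py .4875 .2475 .2 84.5
python3 - <<'E'
from g import *
for n in("side","top"):
  c=viewer.capture(n); W=cloud(c); H,S,V=cv2.split(cv2.cvtColor(c["frame"],cv2.COLOR_RGB2HSV))
  m=(H>20)&(H<34)&(S>150)&(W[...,2]<.09)&(abs(W[...,0]-.42)<.1)&(abs(W[...,1]+.23)<.09); P=W[m]
  if len(P): print(n,len(P),P.min(0).round(3),P.max(0).round(3))
E
```

```text
time: 23.55
ee_pos: [0.3621, -0.2295, 0.0152]
eef_rot: [[0.027, 1.0, 0.001], [1.0, -0.027, -0.001], [-0.001, 0.001, -1.0]]
wrist_force: [0.8, -0.5, -0.0]
opening: 0.0469
finger_force: 0.6
t 24.18 pos [ 363.4 -230.9  204. ] yaw 88.48 open 51.2 F [ 0.1 -0.2 -0.6] | shift tool [481.6 111.4   1.1] wz 3.98 tilt [ 0.0071 -0.0079]
side 264 [ 0.345 -0.308  0.009] [ 0.394 -0.153  0.052]
top 1 [ 0.366 -0.296  0.042] [ 0.366 -0.296  0.042]
```

Yellow is in the green tray. I re-measure blue and white, in case one was knocked, and head for blue.

```bash
cat > roll.py <<'E'
from g import *
for n in("top",):
    c=viewer.capture(n); W=cloud(c); X,Y,Z=np.moveaxis(W,-1,0); H,S,V=cv2.split(cv2.cvtColor(c["frame"],cv2.COLOR_RGB2HSV))
    for nm,cx in(("b",.4875),("w",.557)):
        near=(np.abs(X-cx-(Y-.2467)*.09)<.032)&(abs(Y-.247)<.085)&(Z>.018)&(Z<.07)
        P=W[near&(V<60)&(Z>.036)&(abs(Y-.247)<.06)]
        if len(P)>20: print(n,nm,len(P),"mid",((P[:,:2].min(0)+P[:,:2].max(0))/2).round(4),"mean",P.mean(0).round(4),"axis deg",np.degrees(np.arctan2(*pca(P)[::-1])).round(1))
E
python3 roll.py
python3 -m handwheel '[{"wx":0,"wy":0,"wz":0,"tx":48.2,"ty":11.1,"tz":0,"grip":0.6},{"wx":0,"wy":0,"wz":0,"tx":48.2,"ty":11.1,"tz":0,"grip":0.6},{"wx":0,"wy":0,"wz":0,"tx":48.2,"ty":11.1,"tz":0,"grip":0.6},{"wx":0,"wy":0,"wz":0,"tx":48.2,"ty":11.1,"tz":0,"grip":0.6},{"wx":0,"wy":0,"wz":0,"tx":48.2,"ty":11.1,"tz":0,"grip":0.6}]' 40 >/dev/null
python3 -m handwheel '[{"wx":0,"wy":0,"wz":0,"tx":48.2,"ty":11.1,"tz":0,"grip":0.6},{"wx":0,"wy":0,"wz":0,"tx":48.2,"ty":11.1,"tz":0,"grip":0.6},{"wx":0,"wy":0,"wz":0,"tx":48.2,"ty":11.1,"tz":0,"grip":0.6},{"wx":0,"wy":0,"wz":0,"tx":48.2,"ty":11.1,"tz":0,"grip":0.6},{"wx":0,"wy":0,"wz":0,"tx":48.2,"ty":11.1,"tz":0,"grip":0.6}]' 40 >/dev/null
python3 -m handwheel '[{"wx":0,"wy":0,"wz":4,"tx":0,"ty":0,"tz":0,"grip":0.55},{"wx":0,"wy":0,"wz":0,"tx":0,"ty":0,"tz":0,"grip":0.55}]' 40 >/dev/null
python3 d.py .4875 .2475 .006 84.5
```

```text
top b 149 mid [0.4982 0.2608] mean [0.4898 0.2544 0.0469] axis deg 91.4
top w 167 mid [0.5537 0.2383] mean [0.5538 0.2389 0.0448] axis deg 85.8
t 25.82 pos [483.9 249.9 197.4] yaw 84.58 open 47.0 F [-0.5 -1.6  0.2] | shift tool [ -1.6   4.8 191.4] wz 0.08 tilt [-0.0052 -0.0016]
```

The blue reading has changed, so I look before going down.

```bash

python3 - <<'E'
from g import *
c=viewer.capture("side"); W=cloud(c); f=c["frame"]; H,S,V=cv2.split(cv2.cvtColor(f,cv2.COLOR_RGB2HSV))
m=(H>100)&(H<125)&(S>120)&(W[...,2]<.09)&(abs(W[...,0]-.49)<.08)&(abs(W[...,1]-.25)<.11); P=W[m]
for s in(P[:,1]<.22,P[:,1]>=.27): q=P[s]; print(len(q), q.min(0).round(3),q.max(0).round(3),q.mean(0).round(4)) if len(q) else 0
g=viewer.capture("top")["frame"]
cv2.imwrite("pics/t9.png",np.hstack([cv2.resize(f[130:190,290:380],(450,300),interpolation=cv2.INTER_CUBIC),cv2.resize(g[150:240,175:265],(300,300),interpolation=cv2.INTER_CUBIC)])[:,:,::-1])
E
```

```text
31 [0.479 0.179 0.033] [0.5  0.22 0.05] [0.491  0.2041 0.0431]
22 [0.475 0.276 0.033] [0.508 0.321 0.047] [0.4922 0.3001 0.0413]
```

View pics/t9.png

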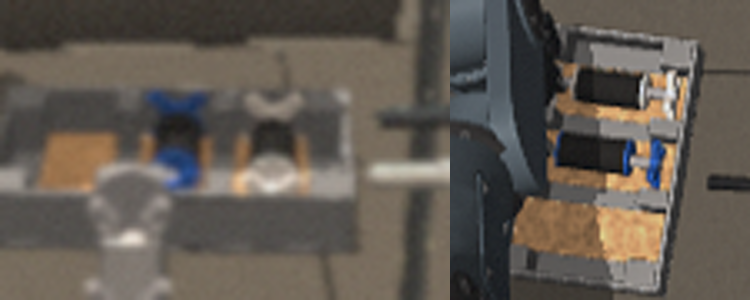

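Blue is still in its cell, with its star at crop (656,165), the same pixel as at the start. The odd reading came from shadow. I go down and grip.

```bash

python3 -m handwheel '[{"wx":0,"wy":0,"wz":0,"tx":-0.5,"ty":2,"tz":60,"grip":0.58},{"wx":0,"wy":0,"wz":0,"tx":0,"ty":0,"tz":60,"grip":0.58},{"wx":0,"wy":0,"wz":0,"tx":0,"ty":0,"tz":30,"grip":0.58},{"wx":0,"wy":0,"wz":0,"tx":0,"ty":0,"tz":15,"grip":0.58},{"wx":0,"wy":0,"wz":0,"tx":0,"ty":0,"tz":8,"grip":0.58}]' 40 
python3 -m handwheel '[{"wx":0,"wy":0,"wz":0,"tx":0,"ty":0,"tz":8,"grip":0.58},{"wx":0,"wy":0,"wz":0,"tx":0,"ty":0,"tz":8,"grip":0.58},{"wx":0,"wy":0,"wz":0,"tx":0,"ty":0,"tz":0,"grip":0.58}]' 40
python3 d.py .487 .2487 .006 84.5
```

```text
time: 26.55
ee_pos: [0.4876, 0.2487, 0.0265]
eef_rot: [[0.097, 0.995, -0.0], [0.995, -0.097, -0.0], [-0.0, -0.0, -1.0]]
wrist_force: [0.3, 0.2, 1.0]
opening: 0.0495
finger_force: 0.0
time: 26.92
ee_pos: [0.4873, 0.2492, 0.0109]
eef_rot: [[0.096, 0.995, 0.0], [0.995, -0.096, 0.0], [0.0, 0.0, -1.0]]
wrist_force: [0.4, 0.2, 1.0]
opening: 0.0494
finger_force: 0.0
t 26.93 pos [487.3 249.2  10.9] yaw 84.47 open 49.4 F [0.4 0.2 1. ] | shift tool [-0.5 -0.3  4.9] wz -0.03 tilt [0. 0.]
```

```bash

python3 -m handwheel '[{"wx":0,"wy":0,"wz":0,"tx":0,"ty":0,"tz":4.5,"grip":0.58},{"wx":0,"wy":0,"wz":0,"tx":0,"ty":0,"tz":0,"grip":0.3},{"wx":0,"wy":0,"wz":0,"tx":0,"ty":0,"tz":0,"grip":0.3},{"wx":0,"wy":0,"wz":0,"tx":0,"ty":0,"tz":0,"grip":0.3}]' 40 
python3 -m handwheel '[{"wx":0,"wy":0,"wz":0,"tx":0,"ty":0,"tz":-15,"grip":0.3},{"wx":0,"wy":0,"wz":0,"tx":0,"ty":0,"tz":-50,"grip":0.3},{"wx":0,"wy":0,"wz":0,"tx":0,"ty":0,"tz":-55,"grip":0.3},{"wx":0,"wy":0,"wz":-4,"tx":0,"ty":0,"tz":-55,"grip":0.3},{"wx":0,"wy":0,"wz":0,"tx":0,"ty":0,"tz":0,"grip":0.3}]' 40 
python3 d.py .4535 -.0375 .18 88.5
```

```text
time: 27.42
ee_pos: [0.4881, 0.2493, 0.0068]
eef_rot: [[0.097, 0.995, 0.002], [0.995, -0.097, 0.0], [0.001, 0.001, -1.0]]
wrist_force: [0.7, 0.9, 2.9]
opening: 0.0347
finger_force: 39.7
time: 28.05
ee_pos: [0.4896, 0.2499, 0.1862]
eef_rot: [[0.026, 1.0, 0.009], [1.0, -0.026, 0.003], [0.003, 0.009, -1.0]]
wrist_force: [-0.3, -0.6, -3.5]
opening: 0.0347
finger_force: 42.8
t 28.05 pos [489.6 249.9 186.2] yaw 88.48 open 34.7 F [-0.3 -0.6 -3.5] | shift tool [-288.3  -28.5    5.1] wz -0.02 tilt [0.0091 0.0026]
```

```bash

python3 -m handwheel '[{"wx":0,"wy":0,"wz":0,"tx":-48,"ty":-4.5,"tz":0,"grip":0.3},{"wx":0,"wy":0,"wz":0,"tx":-48,"ty":-4.5,"tz":0,"grip":0.3},{"wx":0,"wy":0,"wz":0,"tx":-48,"ty":-4.5,"tz":0,"grip":0.3},{"wx":0,"wy":0,"wz":0,"tx":-48,"ty":-4.5,"tz":0,"grip":0.3},{"wx":0,"wy":0,"wz":0,"tx":-48,"ty":-4.5,"tz":0,"grip":0.3}]' 40 >/dev/null
python3 -m handwheel '[{"wx":0,"wy":0,"wz":0,"tx":-48,"ty":-4.5,"tz":0,"grip":0.3},{"wx":0,"wy":0,"wz":0,"tx":0,"ty":0,"tz":0,"grip":0.3},{"wx":0,"wy":0,"wz":0,"tx":0,"ty":0,"tz":0,"grip":0.3}]' 40 >/dev/null
python3 d.py .4535 -.0375 .094 88.5
cat > held.py <<'E'
import sys
from g import *
n,zmin=sys.argv[1],float(sys.argv[2])
c=viewer.capture("side"); W=cloud(c); f=c["frame"]; H,S,V=cv2.split(cv2.cvtColor(f,cv2.COLOR_RGB2HSV))
col={"b":(H>100)&(H<125)&(S>120),"w":(S<50)&(V>140),"y":(H>20)&(H<34)&(S>150)}[n]
m=col&(W[...,2]>zmin)&(W[...,2]<.26)&(abs(W[...,0]-.4535)<.035)
Y=W[...,1]
for a,b in((-.12,-.085),(.0,.04)):
    q=W[m&(Y>a)&(Y<b)]
    if len(q): print("star",len(q),"x mid",(q[:,0].min()+q[:,0].max())/2,"z",q[:,2].min().round(4),q[:,2].max().round(4),"face y",np.median(q[:,1]).round(4))
E
python3 held.py b .15
```

```text
t 29.05 pos [451.1 -37.5 180.4] yaw 88.39 open 34.6 F [-0.1  0.1 -3.8] | shift tool [-0.1  2.7 86.4] wz -0.11 tilt [-0.0035  0.0017]
star 98 x mid 0.44595108543631073 z 0.1836 0.2236 face y -0.1029
star 31 x mid 0.4508886186362837 z 0.21 0.2229 face y 0.0167
```

Blue's shaft sits about 2.5 mm to −x of the grip, so I correct for that while lowering.

```bash

python3 -m handwheel '[{"wx":0,"wy":0,"wz":0,"tx":1.5,"ty":3.5,"tz":35,"grip":0.3},{"wx":0,"wy":0,"wz":0,"tx":0,"ty":0,"tz":25,"grip":0.3},{"wx":0,"wy":0,"wz":0,"tx":0,"ty":0,"tz":15,"grip":0.3},{"wx":0,"wy":0,"wz":0,"tx":0,"ty":0,"tz":9,"grip":0.3},{"wx":0,"wy":0,"wz":0,"tx":0,"ty":0,"tz":0,"grip":0.3}]' 40
python3 held.py b .07
python3 -m handwheel '[{"wx":0,"wy":0,"wz":0,"tx":0,"ty":0,"tz":4,"grip":0.3},{"wx":0,"wy":0,"wz":0,"tx":0,"ty":0,"tz":3,"grip":0.3},{"wx":0,"wy":0,"wz":0,"tx":0,"ty":0,"tz":0,"grip":0.3}]' 40
```

```text
time: 29.72
ee_pos: [0.4558, -0.0357, 0.0969]
eef_rot: [[0.025, 1.0, -0.002], [1.0, -0.025, 0.001], [0.001, -0.002, -1.0]]
wrist_force: [0.4, -1.3, -3.6]
opening: 0.0349
finger_force: 42.7
star 87 x mid 0.45205639565642247 z 0.102 0.1409 face y -0.1012
star 28 x mid 0.45583353298751694 z 0.1236 0.1392 face y 0.0189
time: 30.15
ee_pos: [0.456, -0.0366, 0.0904]
eef_rot: [[0.027, 1.0, -0.0], [1.0, -0.027, 0.0], [0.0, -0.0, -1.0]]
wrist_force: [-1.1, 0.4, -3.5]
opening: 0.0349
finger_force: 42.8
```

```bash

python3 -m handwheel '[{"wx":0,"wy":0,"wz":0,"tx":0,"ty":0,"tz":1.5,"grip":0.3},{"wx":0,"wy":0,"wz":0,"tx":0,"ty":0,"tz":0,"grip":0.5},{"wx":0,"wy":0,"wz":0,"tx":0,"ty":0,"tz":0,"grip":0.7},{"wx":0,"wy":0,"wz":0,"tx":0,"ty":0,"tz":0,"grip":0.7}]' 40 | grep wrist
python3 -m handwheel '[{"wx":0,"wy":0,"wz":0,"tx":0,"ty":0,"tz":-50,"grip":0.7},{"wx":0,"wy":0,"wz":0,"tx":0,"ty":0,"tz":-50,"grip":0.7},{"wx":0,"wy":0,"wz":0,"tx":47,"ty":0,"tz":0,"grip":0.6},{"wx":0,"wy":0,"wz":0,"tx":47,"ty":0,"tz":0,"grip":0.6},{"wx":0,"wy":0,"wz":0,"tx":46,"ty":-1,"tz":0,"grip":0.6}]' 25 >/dev/null
python3 -m handwheel '[{"wx":0,"wy":0,"wz":0,"tx":0,"ty":0,"tz":0,"grip":0.6},{"wx":0,"wy":0,"wz":0,"tx":0,"ty":0,"tz":0,"grip":0.6}]' 25 >/dev/null
python3 held.py b .07; python3 dial.py; python3 d.py .457 .1025 .052 88.5
```

```text
wrist_force: [-0.6, 0.3, 0.2]
star 75 x mid 0.45050866580204674 z 0.0931 0.1298 face y -0.102
star 29 x mid 0.4542906974798515 z 0.1141 0.1305 face y 0.0181
dial deg cw, n, mean px (np.float64(44.1), 13, array([312.5, 233.8])) t 31.62
t 31.62 pos [459.1 102.4 188.9] yaw 88.4 open 51.6 F [0.9 0.3 0.4] | shift tool [ 1.000e-01 -2.100e+00  1.369e+02] wz -0.1 tilt [-0.     -0.0002]
```

Blue is home, and the dial now reads 44° instead of 60°. I grip the crank and turn it.

```bash

python3 -m handwheel '[{"wx":0,"wy":0,"wz":0,"tx":0,"ty":-1,"tz":45,"grip":0.6},{"wx":0,"wy":0,"wz":0,"tx":0,"ty":0,"tz":45,"grip":0.6},{"wx":0,"wy":0,"wz":0,"tx":0,"ty":0,"tz":30,"grip":0.6},{"wx":0,"wy":0,"wz":0,"tx":0,"ty":0,"tz":16,"grip":0.6},{"wx":0,"wy":0,"wz":0,"tx":0,"ty":0,"tz":0,"grip":0.6}]' 25 | grep -E "wrist"
python3 -m handwheel '[{"wx":0,"wy":0,"wz":0,"tx":0,"ty":0,"tz":0,"grip":0.1},{"wx":0,"wy":0,"wz":0,"tx":0,"ty":0,"tz":0,"grip":0.1},{"wx":0,"wy":0,"wz":0,"tx":0,"ty":0,"tz":0,"grip":0.1},{"wx":0,"wy":0,"wz":0,"tx":0,"ty":0,"tz":0,"grip":0.1},{"wx":0,"wy":0,"wz":0,"tx":0,"ty":0,"tz":0,"grip":0.1}]' 25
python3 -m handwheel '[{"wx":0,"wy":0,"wz":0,"tx":0,"ty":-17.8,"tz":-3.5,"grip":0.1}]' 25 | grep -E "ee_pos|wrist"; python3 dial.py
python3 -m handwheel '[{"wx":0,"wy":0,"wz":0,"tx":0,"ty":-13.7,"tz":-11.9,"grip":0.1}]' 25 | grep -E "wrist"; python3 dial.py
python3 -m handwheel '[{"wx":0,"wy":0,"wz":0,"tx":0,"ty":-5.9,"tz":-17.1,"grip":0.1}]' 25 | grep -E "wrist"; python3 dial.py
python3 -m handwheel '[{"wx":0,"wy":0,"wz":0,"tx":0,"ty":3.5,"tz":-17.8,"grip":0.1}]' 25 | grep -E "ee_pos|wrist"; python3 dial.py
python3 -m handwheel '[{"wx":0,"wy":0,"wz":0,"tx":0,"ty":11.9,"tz":-13.7,"grip":0.1}]' 25 | grep -E "wrist"; python3 dial.py
python3 -m handwheel '[{"wx":0,"wy":0,"wz":0,"tx":0,"ty":17.1,"tz":-5.9,"grip":0.1}]' 25 | grep -E "ee_pos|wrist"; python3 dial.py
python3 -m handwheel '[{"wx":0,"wy":0,"wz":0,"tx":0,"ty":17.8,"tz":3.5,"grip":0.1}]' 25 | grep -E "wrist"; python3 dial.py
python3 -m handwheel '[{"wx":0,"wy":0,"wz":0,"tx":0,"ty":13.7,"tz":11.9,"grip":0.1}]' 25 | grep -E "wrist"; python3 dial.py
```

```text
wrist_force: [-0.5, 0.4, -0.3]
time: 32.88
ee_pos: [0.4586, 0.1031, 0.0535]
eef_rot: [[0.026, 1.0, 0.002], [1.0, -0.026, -0.0], [-0.0, 0.002, -1.0]]
wrist_force: [-0.7, -4.0, 6.7]
opening: 0.0132
finger_force: 24.9
ee_pos: [0.4422, 0.1035, 0.0563]
wrist_force: [3.8, -3.1, 10.4]
dial deg cw, n, mean px (np.float64(45.1), 13, array([312.5, 234.1])) t 33.05
wrist_force: [5.4, -3.0, 2.5]
dial deg cw, n, mean px (np.float64(64.8), 10, array([312.4, 234.6])) t 33.23
wrist_force: [5.9, -2.8, -2.4]
dial deg cw, n, mean px (np.float64(78.1), 11, array([312.8, 234.8])) t 33.4
ee_pos: [0.4247, 0.104, 0.1036]
wrist_force: [7.2, -2.3, -5.3]
dial deg cw, n, mean px (np.float64(88.5), 12, array([313.1, 235.1])) t 33.58
wrist_force: [5.2, -3.8, -10.8]
dial deg cw, n, mean px (np.float64(88.7), 11, array([312.9, 235.1])) t 33.75
ee_pos: [0.4483, 0.1034, 0.1226]
wrist_force: [-3.3, -3.4, 3.6]
dial deg cw, n, mean px (np.float64(88.5), 12, array([313.1, 235.1])) t 33.92
wrist_force: [-0.7, -3.5, -2.3]
dial deg cw, n, mean px (np.float64(73.2), 12, array([312.7, 234.7])) t 34.1
wrist_force: [0.3, -3.0, 1.6]
dial deg cw, n, mean px (np.float64(56.1), 10, array([312.5, 234.4])) t 34.27
```

```bash

python3 -m handwheel '[{"wx":0,"wy":0,"wz":0,"tx":0,"ty":5.9,"tz":17.1,"grip":0.1}]' 25 | grep -E "wrist"; python3 dial.py
python3 -m handwheel '[{"wx":0,"wy":0,"wz":0,"tx":0,"ty":-3.5,"tz":17.8,"grip":0.1}]' 25 | grep -E "wrist"; python3 dial.py
python3 -m handwheel '[{"wx":0,"wy":0,"wz":0,"tx":0,"ty":-11.9,"tz":13.7,"grip":0.1}]' 25 | grep -E "wrist"; python3 dial.py
python3 -m handwheel '[{"wx":0,"wy":0,"wz":0,"tx":0,"ty":-17.1,"tz":5.9,"grip":0.1}]' 25 | grep -E "ee_pos|wrist"; python3 dial.py
python3 -m handwheel '[{"wx":0,"wy":0,"wz":0,"tx":0,"ty":-17.8,"tz":-3.5,"grip":0.1}]' 25 | grep -E "wrist"; python3 dial.py
python3 -m handwheel '[{"wx":0,"wy":0,"wz":0,"tx":0,"ty":-13.7,"tz":-11.9,"grip":0.1}]' 25 | grep -E "wrist"; python3 dial.py
python3 -m handwheel '[{"wx":0,"wy":0,"wz":0,"tx":0,"ty":-5.9,"tz":-17.1,"grip":0.1}]' 25 | grep -E "wrist"; python3 dial.py
python3 -m handwheel '[{"wx":0,"wy":0,"wz":0,"tx":0,"ty":3.5,"tz":-17.8,"grip":0.1}]' 25 | grep -E "ee_pos|wrist"; python3 dial.py
python3 -m handwheel '[{"wx":0,"wy":0,"wz":0,"tx":0,"ty":11.9,"tz":-13.7,"grip":0.1},{"wx":0,"wy":0,"wz":0,"tx":0,"ty":17.1,"tz":-5.9,"grip":0.1},{"wx":0,"wy":0,"wz":0,"tx":0,"ty":17.8,"tz":3.5,"grip":0.1},{"wx":0,"wy":0,"wz":0,"tx":0,"ty":13.7,"tz":11.9,"grip":0.1}]' 25 | grep -E "ee_pos|wrist"; python3 dial.py
python3 -m handwheel '[{"wx":0,"wy":0,"wz":0,"tx":0,"ty":5.9,"tz":17.1,"grip":0.1},{"wx":0,"wy":0,"wz":0,"tx":0,"ty":-3.5,"tz":17.8,"grip":0.1},{"wx":0,"wy":0,"wz":0,"tx":0,"ty":-11.9,"tz":13.7,"grip":0.1},{"wx":0,"wy":0,"wz":0,"tx":0,"ty":-17.1,"tz":5.9,"grip":0.1},{"wx":0,"wy":0,"wz":0,"tx":0,"ty":0,"tz":0,"grip":0.1}]' 25 | grep -E "ee_pos|wrist"; python3 dial.py
```

```text
wrist_force: [0.2, -3.6, 1.2]
dial deg cw, n, mean px (np.float64(37.3), 13, array([312.4, 233.7])) t 34.45
wrist_force: [-1.3, -3.6, 1.9]
dial deg cw, n, mean px (np.float64(24.5), 10, array([312. , 233.8])) t 34.62
wrist_force: [-3.1, -4.0, 8.1]
dial deg cw, n, mean px (np.float64(21.9), 11, array([311.9, 233.7])) t 34.8
ee_pos: [0.4576, 0.1032, 0.0527]
wrist_force: [0.4, -5.1, 20.6]
dial deg cw, n, mean px (np.float64(31.8), 11, array([312.2, 233.8])) t 34.98
wrist_force: [6.8, -5.3, 13.8]
dial deg cw, n, mean px (np.float64(50.4), 11, array([312.2, 234.3])) t 35.15
wrist_force: [8.4, -4.9, 4.2]
dial deg cw, n, mean px (np.float64(64.8), 10, array([312.4, 234.6])) t 35.33
wrist_force: [8.1, -3.8, -0.7]
dial deg cw, n, mean px (np.float64(77.7), 11, array([312.7, 234.9])) t 35.5
ee_pos: [0.4245, 0.1041, 0.1034]
wrist_force: [8.1, -5.3, -6.9]
dial deg cw, n, mean px (np.float64(88.5), 12, array([313.1, 235.1])) t 35.67
ee_pos: [0.4856, 0.1024, 0.1087]
wrist_force: [-0.3, -4.3, 2.6]
dial deg cw, n, mean px (np.float64(56.0), 10, array([312.6, 234.3])) t 36.23
ee_pos: [0.455, 0.1033, 0.0535]
wrist_force: [0.2, -4.7, 7.4]
dial deg cw, n, mean px (np.float64(37.5), 12, array([312.3, 233.8])) t 36.9
```

Blue is bent: the needle swung from 22° to 89°. I take it to the red tray.

```bash

python3 -m handwheel '[{"wx":0,"wy":0,"wz":0,"tx":0,"ty":0,"tz":0,"grip":0.6},{"wx":0,"wy":0,"wz":0,"tx":0,"ty":0,"tz":0,"grip":0.6},{"wx":0,"wy":0,"wz":0,"tx":0,"ty":0,"tz":-46,"grip":0.6},{"wx":0,"wy":0,"wz":0,"tx":0,"ty":0,"tz":-46,"grip":0.6},{"wx":0,"wy":0,"wz":0,"tx":0,"ty":0,"tz":-46,"grip":0.6}]' 40 >/dev/null
python3 -m handwheel '[{"wx":0,"wy":0,"wz":0,"tx":-47,"ty":0,"tz":0,"grip":0.6},{"wx":0,"wy":0,"wz":0,"tx":-47,"ty":0,"tz":0,"grip":0.6},{"wx":0,"wy":0,"wz":0,"tx":-47,"ty":0,"tz":0,"grip":0.6},{"wx":0,"wy":0,"wz":0,"tx":0,"ty":0,"tz":0,"grip":0.6},{"wx":0,"wy":0,"wz":0,"tx":0,"ty":0,"tz":0,"grip":0.6}]' 40 >/dev/null
python3 d.py .4535 -.0375 .087 88.5
python3 - <<'E'
from g import *
c=viewer.capture("side"); W=cloud(c); H,S,V=cv2.split(cv2.cvtColor(c["frame"],cv2.COLOR_RGB2HSV))
m=(V<60)&(W[...,2]>.112)&(W[...,2]<.14)&(abs(W[...,0]-.4535)<.03)&(abs(W[...,1]+.0375)<.03); q=W[m]; print("barrel top",len(q),q.min(0).round(3),q.max(0).round(3))
E
```

```text
t 38.15 pos [453.3 -36.8 190.5] yaw 88.42 open 51.2 F [-0.1  0.5 -0.6] | shift tool [ -0.8   0.5 103.5] wz -0.08 tilt [-0.002   0.0015]
barrel top 114 [ 0.44  -0.064  0.118] [ 0.472 -0.008  0.131]
```

```bash

python3 -m handwheel '[{"wx":0,"wy":0,"wz":0,"tx":-1,"ty":1.5,"tz":40,"grip":0.6},{"wx":0,"wy":0,"wz":0,"tx":0,"ty":0,"tz":35,"grip":0.6},{"wx":0,"wy":0,"wz":0,"tx":0,"ty":0,"tz":18,"grip":0.6},{"wx":0,"wy":0,"wz":0,"tx":0,"ty":0,"tz":10,"grip":0.6},{"wx":0,"wy":0,"wz":0,"tx":0,"ty":0,"tz":0,"grip":0.6}]' 30
python3 -m handwheel '[{"wx":0,"wy":0,"wz":0,"tx":0,"ty":0,"tz":0,"grip":0.3},{"wx":0,"wy":0,"wz":0,"tx":0,"ty":0,"tz":0,"grip":0.3},{"wx":0,"wy":0,"wz":0,"tx":0,"ty":0,"tz":0,"grip":0.3},{"wx":0,"wy":0,"wz":0,"tx":0,"ty":0,"tz":-5,"grip":0.3}]' 30
python3 -m handwheel '[{"wx":0,"wy":0,"wz":0,"tx":0,"ty":0,"tz":-20,"grip":0.3},{"wx":0,"wy":0,"wz":0,"tx":0,"ty":0,"tz":-40,"grip":0.3},{"wx":0,"wy":0,"wz":0,"tx":0,"ty":0,"tz":-40,"grip":0.3},{"wx":0,"wy":0,"wz":1,"tx":0,"ty":0,"tz":0,"grip":0.3}]' 40
python3 d.py .3694 -.404 .015 87.5
```

```text
time: 38.83
ee_pos: [0.4554, -0.0377, 0.0875]
eef_rot: [[0.025, 1.0, -0.001], [1.0, -0.025, 0.001], [0.001, -0.001, -1.0]]
wrist_force: [-0.2, 0.5, 0.3]
opening: 0.051
finger_force: 0.0
time: 39.33
ee_pos: [0.4556, -0.0387, 0.093]
eef_rot: [[0.027, 1.0, -0.0], [1.0, -0.027, -0.0], [-0.0, -0.0, -1.0]]
wrist_force: [0.7, -0.1, -3.7]
opening: 0.0352
finger_force: 30.4
time: 39.83
ee_pos: [0.4577, -0.0395, 0.1954]
eef_rot: [[0.045, 0.999, 0.007], [0.999, -0.045, -0.003], [-0.002, 0.007, -1.0]]
wrist_force: [0.5, 0.2, -4.7]
opening: 0.0345
finger_force: 42.8
t 39.83 pos [457.7 -39.5 195.4] yaw 87.41 open 34.5 F [ 0.5  0.2 -4.7] | shift tool [-367.7  -73.1  180.8] wz -0.09 tilt [ 0.007  -0.0027]
```

```bash

python3 -m handwheel '[{"wx":0,"wy":0,"wz":0,"tx":-46,"ty":-9,"tz":0,"grip":0.3},{"wx":0,"wy":0,"wz":0,"tx":-46,"ty":-9,"tz":0,"grip":0.3},{"wx":0,"wy":0,"wz":0,"tx":-46,"ty":-9,"tz":0,"grip":0.3},{"wx":0,"wy":0,"wz":0,"tx":-46,"ty":-9,"tz":0,"grip":0.3},{"wx":0,"wy":0,"wz":0,"tx":-46,"ty":-9,"tz":0,"grip":0.3}]' 40 >/dev/null
python3 -m handwheel '[{"wx":0,"wy":0,"wz":0,"tx":-46,"ty":-9,"tz":0,"grip":0.3},{"wx":0,"wy":0,"wz":0,"tx":-46,"ty":-9,"tz":0,"grip":0.3},{"wx":0,"wy":0,"wz":0,"tx":-46,"ty":-9,"tz":0,"grip":0.3},{"wx":0,"wy":0,"wz":0,"tx":0,"ty":0,"tz":0,"grip":0.3},{"wx":0,"wy":0,"wz":0,"tx":0,"ty":0,"tz":45,"grip":0.3}]' 40 >/dev/null
python3 -m handwheel '[{"wx":0,"wy":0,"wz":0,"tx":0,"ty":0,"tz":50,"grip":0.3},{"wx":0,"wy":0,"wz":0,"tx":0,"ty":0,"tz":40,"grip":0.3},{"wx":0,"wy":0,"wz":0,"tx":0,"ty":0,"tz":15,"grip":0.3},{"wx":0,"wy":0,"wz":0,"tx":0,"ty":0,"tz":10,"grip":0.3},{"wx":0,"wy":0,"wz":0,"tx":0,"ty":0,"tz":0,"grip":0.3}]' 40 | grep wrist
python3 d.py .3694 -.404 .015 87.5
```

```text
wrist_force: [-0.3, 0.0, -3.3]
t 41.7 pos [ 367.7 -403.2   33.1] yaw 87.47 open 34.6 F [-0.3  0.  -3.3] | shift tool [-0.8  1.7 18.1] wz -0.03 tilt [ 0.0001 -0.0002]
```

```bash

python3 -m handwheel '[{"wx":0,"wy":0,"wz":0,"tx":0,"ty":1,"tz":8,"grip":0.3},{"wx":0,"wy":0,"wz":0,"tx":0,"ty":0,"tz":8,"grip":0.3},{"wx":0,"wy":0,"wz":0,"tx":0,"ty":0,"tz":2,"grip":0.3},{"wx":0,"wy":0,"wz":0,"tx":0,"ty":0,"tz":0,"grip":0.3}]' 40 | grep -E "wrist|ee_pos"
python3 -m handwheel '[{"wx":0,"wy":0,"wz":0,"tx":0,"ty":0,"tz":0,"grip":0.55},{"wx":0,"wy":0,"wz":0,"tx":0,"ty":0,"tz":0,"grip":0.55},{"wx":0,"wy":0,"wz":0,"tx":0,"ty":0,"tz":-20,"grip":0.55},{"wx":0,"wy":0,"wz":0,"tx":0,"ty":0,"tz":-55,"grip":0.55},{"wx":0,"wy":0,"wz":0,"tx":0,"ty":0,"tz":-55,"grip":0.55}]' 40 >/dev/null
python3 -m handwheel '[{"wx":0,"wy":0,"wz":0,"tx":0,"ty":0,"tz":-55,"grip":0.55},{"wx":0,"wy":0,"wz":0,"tx":0,"ty":0,"tz":0,"grip":0.55},{"wx":0,"wy":0,"wz":0,"tx":0,"ty":0,"tz":0,"grip":0.55}]' 40 >/dev/null
python3 d.py .5545 .24 .2 84.5; python3 roll.py
python3 - <<'E'
from g import *
f=viewer.capture("side")["frame"]; g=viewer.capture("top")["frame"]
cv2.imwrite("pics/t10.png",np.hstack([cv2.resize(f[130:370,220:420],(400,480),interpolation=cv2.INTER_CUBIC),cv2.resize(g[140:260,180:280],(400,480),interpolation=cv2.INTER_CUBIC)])[:,:,::-1])
E
```

```text
ee_pos: [0.3684, -0.4031, 0.0148]
wrist_force: [-0.3, 0.6, -3.7]
t 43.2 pos [ 368.2 -402.6  199.9] yaw 87.47 open 47.4 F [-0.3  0.2 -0.5] | shift tool [650.2 157.8  -0. ] wz 2.97 tilt [-0.0001  0.0002]
top w 163 mid [0.5645 0.2452] mean [0.5541 0.2396 0.045 ] axis deg 83.7
```

View pics/t10.png

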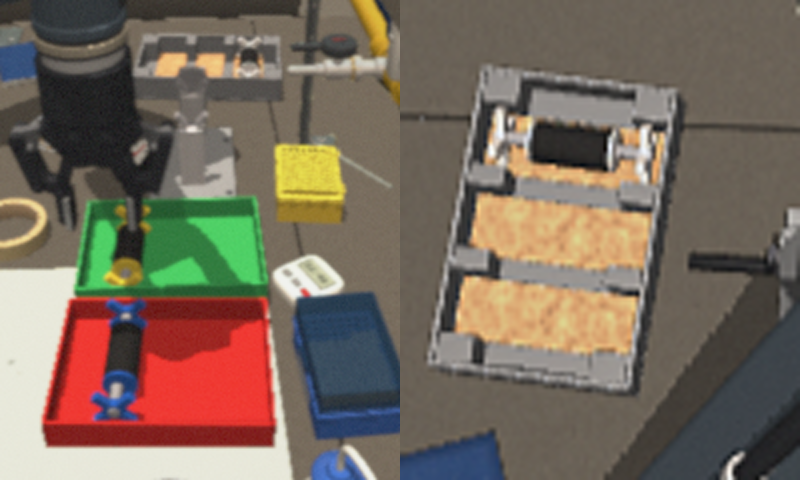

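Yellow lies in the green tray (left crop 128,245) and blue in the red one (120,360). White is still in its cell (right crop 572,145). I go to white while staying clear of the shelf.

```bash

python3 -m handwheel '[{"wx":0,"wy":0,"wz":0,"tx":51.4,"ty":4.3,"tz":0,"grip":0.58},{"wx":0,"wy":0,"wz":0,"tx":51.4,"ty":4.3,"tz":0,"grip":0.58},{"wx":0,"wy":0,"wz":0,"tx":51.4,"ty":4.3,"tz":0,"grip":0.58},{"wx":0,"wy":0,"wz":0,"tx":51.4,"ty":4.3,"tz":0,"grip":0.58},{"wx":0,"wy":0,"wz":0,"tx":51.4,"ty":4.3,"tz":0,"grip":0.58}]' 40 >/dev/null
python3 -m handwheel '[{"wx":0,"wy":0,"wz":0,"tx":51.4,"ty":4.3,"tz":0,"grip":0.58},{"wx":0,"wy":0,"wz":0,"tx":51.4,"ty":4.3,"tz":0,"grip":0.58},{"wx":0,"wy":0,"wz":0,"tx":51.4,"ty":4.3,"tz":0,"grip":0.58},{"wx":0,"wy":0,"wz":0,"tx":51.4,"ty":4.3,"tz":0,"grip":0.58},{"wx":0,"wy":0,"wz":0,"tx":51.4,"ty":4.3,"tz":0,"grip":0.58}]' 40 >/dev/null
python3 -m handwheel '[{"wx":0,"wy":0,"wz":0,"tx":51.4,"ty":4.3,"tz":0,"grip":0.58},{"wx":0,"wy":0,"wz":3,"tx":0,"ty":0,"tz":0,"grip":0.58},{"wx":0,"wy":0,"wz":0,"tx":0,"ty":0,"tz":0,"grip":0.58}]' 40 >/dev/null
python3 d.py .5545 .239 .2 84.5
```

```text
t 44.98 pos [439.8 160.2 198.6] yaw 84.59 open 49.7 F [-0.4 -0.1  0.6] | shift tool [ 89.3 106.8  -1.8] wz 0.09 tilt [-0.0031 -0.0005]
```

```bash

python3 -m handwheel '[{"wx":0,"wy":0,"wz":0,"tx":44.5,"ty":20,"tz":10,"grip":0.58},{"wx":0,"wy":0,"wz":0,"tx":44.5,"ty":20,"tz":20,"grip":0.58},{"wx":0,"wy":0,"wz":0,"tx":0,"ty":33,"tz":20,"grip":0.58},{"wx":0,"wy":0,"wz":0,"tx":0,"ty":33,"tz":20,"grip":0.58},{"wx":0,"wy":0,"wz":0,"tx":0,"ty":0,"tz":0,"grip":0.58}]' 40
python3 -m handwheel '[{"wx":0,"wy":0,"wz":0,"tx":0,"ty":0,"tz":0,"grip":0.58}]' 40 >/dev/null
python3 d.py .5545 .239 .006 84.5
```

```text
time: 45.6
ee_pos: [0.556, 0.2363, 0.1272]
eef_rot: [[0.099, 0.995, -0.003], [0.995, -0.099, -0.001], [-0.001, -0.003, -1.0]]
wrist_force: [-0.0, 0.3, 0.4]
opening: 0.0497
finger_force: 0.0
t 45.73 pos [553.8 237.  129.2] yaw 84.41 open 49.8 F [-1.5 -0.8  0.3] | shift tool [  2.1   0.9 123.1] wz -0.09 tilt [-0.0029 -0.0005]
```

```bash

python3 -m handwheel '[{"wx":0,"wy":0,"wz":0,"tx":2,"ty":0,"tz":50,"grip":0.58},{"wx":0,"wy":0,"wz":0,"tx":0,"ty":0,"tz":35,"grip":0.58},{"wx":0,"wy":0,"wz":0,"tx":0,"ty":0,"tz":18,"grip":0.58},{"wx":0,"wy":0,"wz":0,"tx":0,"ty":0,"tz":8,"grip":0.58},{"wx":0,"wy":0,"wz":0,"tx":0,"ty":0,"tz":0,"grip":0.58}]' 40 
python3 -m handwheel '[{"wx":0,"wy":0,"wz":0,"tx":0,"ty":0,"tz":6,"grip":0.58},{"wx":0,"wy":0,"wz":0,"tx":0,"ty":0,"tz":5,"grip":0.58},{"wx":0,"wy":0,"wz":0,"tx":0,"ty":0,"tz":0,"grip":0.58}]' 40
python3 d.py .5545 .239 .006 84.5
```

```text
time: 46.35
ee_pos: [0.5553, 0.2401, 0.0195]
eef_rot: [[0.096, 0.995, 0.001], [0.995, -0.096, 0.0], [0.0, 0.001, -1.0]]
wrist_force: [0.4, -0.3, -0.1]
opening: 0.0498
finger_force: 0.0
time: 46.72
ee_pos: [0.5548, 0.2399, 0.0078]
eef_rot: [[0.096, 0.995, -0.0], [0.995, -0.096, -0.0], [-0.0, -0.0, -1.0]]
wrist_force: [-0.8, 0.0, -0.5]
opening: 0.0494
finger_force: 0.0
t 46.73 pos [554.8 239.9   7.8] yaw 84.47 open 49.4 F [-0.8  0.  -0.5] | shift tool [-1.  -0.2  1.8] wz -0.03 tilt [-0.0004 -0.0001]
```

```bash

python3 -m handwheel '[{"wx":0,"wy":0,"wz":0,"tx":0,"ty":0,"tz":1.5,"grip":0.58},{"wx":0,"wy":0,"wz":0,"tx":0,"ty":0,"tz":0,"grip":0.3},{"wx":0,"wy":0,"wz":0,"tx":0,"ty":0,"tz":0,"grip":0.3},{"wx":0,"wy":0,"wz":0,"tx":0,"ty":0,"tz":0,"grip":0.3}]' 40 
python3 -m handwheel '[{"wx":0,"wy":0,"wz":0,"tx":0,"ty":0,"tz":-15,"grip":0.3},{"wx":0,"wy":0,"wz":0,"tx":0,"ty":0,"tz":-50,"grip":0.3},{"wx":0,"wy":0,"wz":0,"tx":0,"ty":-30,"tz":-50,"grip":0.3},{"wx":0,"wy":0,"wz":-4,"tx":0,"ty":-35,"tz":-50,"grip":0.3},{"wx":0,"wy":0,"wz":0,"tx":0,"ty":-35,"tz":-10,"grip":0.3}]' 40 
python3 -m handwheel '[{"wx":0,"wy":0,"wz":0,"tx":0,"ty":0,"tz":0,"grip":0.3}]' >/dev/null
python3 d.py .4535 -.0375 .18 88.5
```

```text
time: 47.22
ee_pos: [0.5557, 0.2401, 0.0068]
eef_rot: [[0.097, 0.995, 0.002], [0.995, -0.097, 0.0], [0.0, 0.001, -1.0]]
wrist_force: [0.7, 0.1, 1.5]
opening: 0.0348
finger_force: 39.7
time: 47.85
ee_pos: [0.4555, 0.2478, 0.1849]
eef_rot: [[0.026, 1.0, 0.006], [1.0, -0.026, 0.002], [0.002, 0.006, -1.0]]
wrist_force: [-0.3, -0.0, -4.1]
opening: 0.0345
finger_force: 43.1
t 47.98 pos [450.9 247.  182.4] yaw 88.56 open 34.6 F [ 0.6 -0.4 -3.4] | shift tool [-284.3    9.8    2.6] wz 0.06 tilt [-0.0036 -0.0008]
```

```bash

python3 -m handwheel '[{"wx":0,"wy":0,"wz":0,"tx":-47.4,"ty":1.4,"tz":0,"grip":0.3},{"wx":0,"wy":0,"wz":0,"tx":-47.4,"ty":1.4,"tz":0,"grip":0.3},{"wx":0,"wy":0,"wz":0,"tx":-47.4,"ty":1.4,"tz":0,"grip":0.3},{"wx":0,"wy":0,"wz":0,"tx":-47.4,"ty":1.4,"tz":0,"grip":0.3},{"wx":0,"wy":0,"wz":0,"tx":-47.4,"ty":1.4,"tz":0,"grip":0.3}]' 40 >/dev/null
python3 -m handwheel '[{"wx":0,"wy":0,"wz":0,"tx":-47.4,"ty":1.4,"tz":0,"grip":0.3},{"wx":0,"wy":0,"wz":0,"tx":0,"ty":0,"tz":0,"grip":0.3},{"wx":0,"wy":0,"wz":0,"tx":0,"ty":0,"tz":0,"grip":0.3}]' 40 >/dev/null
python3 d.py .4535 -.0375 .094 88.5; python3 held.py w .175
```

```text
t 48.98 pos [455.6 -37.2 181. ] yaw 88.39 open 34.9 F [ 0.1 -0.  -3.7] | shift tool [-0.4 -1.9 87. ] wz -0.11 tilt [-0.0017  0.001 ]
star 123 x mid 0.45442361661694664 z 0.1853 0.2234 face y -0.1038
star 25 x mid 0.45630081485612517 z 0.2093 0.2219 face y 0.0169
```

```bash

python3 -m handwheel '[{"wx":0,"wy":0,"wz":0,"tx":1.7,"ty":-2.5,"tz":35,"grip":0.3},{"wx":0,"wy":0,"wz":0,"tx":0,"ty":0,"tz":25,"grip":0.3},{"wx":0,"wy":0,"wz":0,"tx":0,"ty":0,"tz":15,"grip":0.3},{"wx":0,"wy":0,"wz":0,"tx":0,"ty":0,"tz":9,"grip":0.3},{"wx":0,"wy":0,"wz":0,"tx":0,"ty":0,"tz":0,"grip":0.3}]' 40
python3 held.py w .095
python3 -m handwheel '[{"wx":0,"wy":0,"wz":0,"tx":0,"ty":0,"tz":4,"grip":0.3},{"wx":0,"wy":0,"wz":0,"tx":0,"ty":0,"tz":4,"grip":0.3},{"wx":0,"wy":0,"wz":0,"tx":0,"ty":0,"tz":0,"grip":0.3}]' 40
```

```text
time: 49.65
ee_pos: [0.4534, -0.0347, 0.0971]
eef_rot: [[0.025, 1.0, -0.001], [1.0, -0.025, 0.0], [0.0, -0.001, -1.0]]
wrist_force: [0.6, -0.2, -3.7]
opening: 0.0347
finger_force: 42.9
star 118 x mid 0.45265600686753216 z 0.1005 0.1404 face y -0.1012
star 17 x mid 0.45446132301406683 z 0.1253 0.1378 face y 0.0191
time: 50.08
ee_pos: [0.4534, -0.0355, 0.0893]
eef_rot: [[0.027, 1.0, -0.001], [1.0, -0.027, 0.0], [0.0, -0.001, -1.0]]
wrist_force: [-1.3, 1.0, -3.5]
opening: 0.0349
finger_force: 43.1
```

```bash

python3 -m handwheel '[{"wx":0,"wy":0,"wz":0,"tx":0,"ty":0,"tz":0,"grip":0.5},{"wx":0,"wy":0,"wz":0,"tx":0,"ty":0,"tz":0,"grip":0.7},{"wx":0,"wy":0,"wz":0,"tx":0,"ty":0,"tz":0,"grip":0.7}]' 40 | grep wrist
python3 -m handwheel '[{"wx":0,"wy":0,"wz":0,"tx":0,"ty":0,"tz":-50,"grip":0.7},{"wx":0,"wy":0,"wz":0,"tx":0,"ty":0,"tz":-50,"grip":0.7},{"wx":0,"wy":0,"wz":0,"tx":46,"ty":0,"tz":0,"grip":0.6},{"wx":0,"wy":0,"wz":0,"tx":46,"ty":0,"tz":0,"grip":0.6},{"wx":0,"wy":0,"wz":0,"tx":46,"ty":0,"tz":0,"grip":0.6}]' 25 >/dev/null
python3 -m handwheel '[{"wx":0,"wy":0,"wz":0,"tx":0,"ty":0,"tz":0,"grip":0.6},{"wx":0,"wy":0,"wz":0,"tx":0,"ty":0,"tz":0,"grip":0.6}]' 25 >/dev/null
python3 held.py w .085; python3 dial.py; python3 d.py .4575 .1025 .053 88.5
```

```text
wrist_force: [-0.3, -0.4, 0.1]
star 132 x mid 0.4515229098242455 z 0.0897 0.1301 face y -0.1021
star 90 x mid 0.4540769307691349 z 0.0952 0.1343 face y 0.0192
dial deg cw, n, mean px (np.float64(60.3), 10, array([312.4, 234.5])) t 51.42
t 51.42 pos [457.4 101.5 189.4] yaw 88.4 open 51.3 F [-0.4 -0.2 -0.1] | shift tool [  1.1   0.  136.4] wz -0.1 tilt [-0.     -0.0003]
```

White is home and the dial reads 60.3°. I crank it.

```bash

python3 -m handwheel '[{"wx":0,"wy":0,"wz":0,"tx":1,"ty":0,"tz":45,"grip":0.6},{"wx":0,"wy":0,"wz":0,"tx":0,"ty":0,"tz":45,"grip":0.6},{"wx":0,"wy":0,"wz":0,"tx":0,"ty":0,"tz":30,"grip":0.6},{"wx":0,"wy":0,"wz":0,"tx":0,"ty":0,"tz":16,"grip":0.6},{"wx":0,"wy":0,"wz":0,"tx":0,"ty":0,"tz":0,"grip":0.6}]' 25 | grep -E "wrist"
python3 -m handwheel '[{"wx":0,"wy":0,"wz":0,"tx":0,"ty":0,"tz":0,"grip":0.1},{"wx":0,"wy":0,"wz":0,"tx":0,"ty":0,"tz":0,"grip":0.1},{"wx":0,"wy":0,"wz":0,"tx":0,"ty":0,"tz":0,"grip":0.1},{"wx":0,"wy":0,"wz":0,"tx":0,"ty":0,"tz":0,"grip":0.1},{"wx":0,"wy":0,"wz":0,"tx":0,"ty":0,"tz":0,"grip":0.1}]' 25
python3 -m handwheel '[{"wx":0,"wy":0,"wz":0,"tx":0,"ty":-17.8,"tz":-3.5,"grip":0.1}]' 25 | grep -E "ee_pos|wrist"; python3 dial.py
python3 -m handwheel '[{"wx":0,"wy":0,"wz":0,"tx":0,"ty":-13.7,"tz":-11.9,"grip":0.1}]' 25 | grep -E "wrist"; python3 dial.py
python3 -m handwheel '[{"wx":0,"wy":0,"wz":0,"tx":0,"ty":-5.9,"tz":-17.1,"grip":0.1}]' 25 | grep -E "wrist"; python3 dial.py
python3 -m handwheel '[{"wx":0,"wy":0,"wz":0,"tx":0,"ty":3.5,"tz":-17.8,"grip":0.1}]' 25 | grep -E "ee_pos|wrist"; python3 dial.py
python3 -m handwheel '[{"wx":0,"wy":0,"wz":0,"tx":0,"ty":11.9,"tz":-13.7,"grip":0.1}]' 25 | grep -E "wrist"; python3 dial.py
python3 -m handwheel '[{"wx":0,"wy":0,"wz":0,"tx":0,"ty":17.1,"tz":-5.9,"grip":0.1}]' 25 | grep -E "ee_pos|wrist"; python3 dial.py
python3 -m handwheel '[{"wx":0,"wy":0,"wz":0,"tx":0,"ty":17.8,"tz":3.5,"grip":0.1}]' 25 | grep -E "wrist"; python3 dial.py
python3 -m handwheel '[{"wx":0,"wy":0,"wz":0,"tx":0,"ty":13.7,"tz":11.9,"grip":0.1}]' 25 | grep -E "wrist"; python3 dial.py; python3 held.py w .085
```

```text
wrist_force: [0.3, -0.3, 0.8]
time: 52.68
ee_pos: [0.4579, 0.1031, 0.054]
eef_rot: [[0.026, 1.0, 0.001], [1.0, -0.026, -0.0], [-0.0, 0.001, -1.0]]
wrist_force: [-0.9, -3.4, 7.0]
opening: 0.0129
finger_force: 25.0
ee_pos: [0.442, 0.1035, 0.0569]
wrist_force: [4.3, -3.7, 10.7]
dial deg cw, n, mean px (np.float64(59.9), 10, array([312.4, 234.5])) t 52.85
wrist_force: [7.1, -3.1, 2.7]
dial deg cw, n, mean px (np.float64(60.0), 10, array([312.4, 234.5])) t 53.02
wrist_force: [7.6, -2.2, -1.0]
dial deg cw, n, mean px (np.float64(59.8), 10, array([312.4, 234.5])) t 53.2
ee_pos: [0.4248, 0.104, 0.1043]
wrist_force: [7.7, -2.7, -6.1]
dial deg cw, n, mean px (np.float64(59.8), 10, array([312.4, 234.5])) t 53.38
wrist_force: [6.2, -3.2, -12.1]
dial deg cw, n, mean px (np.float64(59.9), 10, array([312.4, 234.5])) t 53.55
ee_pos: [0.4483, 0.1034, 0.1232]
wrist_force: [-2.3, -4.2, 0.6]
dial deg cw, n, mean px (np.float64(59.9), 10, array([312.4, 234.5])) t 53.73
wrist_force: [0.0, -4.0, -0.4]
dial deg cw, n, mean px (np.float64(59.8), 10, array([312.4, 234.5])) t 53.9
wrist_force: [0.5, -3.0, 2.1]
dial deg cw, n, mean px (np.float64(59.9), 10, array([312.4, 234.5])) t 54.08
star 127 x mid 0.4515064737954553 z 0.0861 0.1357 face y -0.1016
star 73 x mid 0.45552973721095474 z 0.1077 0.1346 face y 0.0195
```

```bash

python3 -m handwheel '[{"wx":0,"wy":0,"wz":0,"tx":0,"ty":5.9,"tz":17.1,"grip":0.1}]' 25 | grep -E "wrist"; python3 dial.py
python3 -m handwheel '[{"wx":0,"wy":0,"wz":0,"tx":0,"ty":-3.5,"tz":17.8,"grip":0.1}]' 25 | grep -E "wrist"; python3 dial.py
python3 -m handwheel '[{"wx":0,"wy":0,"wz":0,"tx":0,"ty":-11.9,"tz":13.7,"grip":0.1}]' 25 | grep -E "wrist"; python3 dial.py
python3 -m handwheel '[{"wx":0,"wy":0,"wz":0,"tx":0,"ty":-17.1,"tz":5.9,"grip":0.1}]' 25 | grep -E "ee_pos|wrist"; python3 dial.py
python3 -m handwheel '[{"wx":0,"wy":0,"wz":0,"tx":0,"ty":-17.8,"tz":-3.5,"grip":0.1}]' 25 | grep -E "wrist"; python3 dial.py
python3 -m handwheel '[{"wx":0,"wy":0,"wz":0,"tx":0,"ty":-13.7,"tz":-11.9,"grip":0.1}]' 25 | grep -E "wrist"; python3 dial.py
python3 -m handwheel '[{"wx":0,"wy":0,"wz":0,"tx":0,"ty":-5.9,"tz":-17.1,"grip":0.1}]' 25 | grep -E "wrist"; python3 dial.py
python3 -m handwheel '[{"wx":0,"wy":0,"wz":0,"tx":0,"ty":3.5,"tz":-17.8,"grip":0.1}]' 25 | grep -E "ee_pos|wrist"; python3 dial.py
python3 -m handwheel '[{"wx":0,"wy":0,"wz":0,"tx":0,"ty":11.9,"tz":-13.7,"grip":0.1},{"wx":0,"wy":0,"wz":0,"tx":0,"ty":17.1,"tz":-5.9,"grip":0.1},{"wx":0,"wy":0,"wz":0,"tx":0,"ty":17.8,"tz":3.5,"grip":0.1},{"wx":0,"wy":0,"wz":0,"tx":0,"ty":13.7,"tz":11.9,"grip":0.1}]' 25 | grep -E "ee_pos|wrist"; python3 dial.py
python3 -m handwheel '[{"wx":0,"wy":0,"wz":0,"tx":0,"ty":5.9,"tz":17.1,"grip":0.1},{"wx":0,"wy":0,"wz":0,"tx":0,"ty":-3.5,"tz":17.8,"grip":0.1},{"wx":0,"wy":0,"wz":0,"tx":0,"ty":-11.9,"tz":13.7,"grip":0.1},{"wx":0,"wy":0,"wz":0,"tx":0,"ty":-17.1,"tz":5.9,"grip":0.1},{"wx":0,"wy":0,"wz":0,"tx":0,"ty":0,"tz":0,"grip":0.1}]' 25 | grep -E "ee_pos|wrist"; python3 dial.py; python3 held.py w .085
```

```text
wrist_force: [1.8, -3.4, 1.1]
dial deg cw, n, mean px (np.float64(59.9), 10, array([312.4, 234.5])) t 54.3
wrist_force: [0.6, -4.3, 2.3]
dial deg cw, n, mean px (np.float64(59.9), 10, array([312.4, 234.5])) t 54.48
wrist_force: [-0.8, -5.1, 6.4]
dial deg cw, n, mean px (np.float64(59.9), 10, array([312.4, 234.5])) t 54.65
ee_pos: [0.4576, 0.1031, 0.0534]
wrist_force: [0.3, -5.3, 17.9]
dial deg cw, n, mean px (np.float64(59.9), 10, array([312.4, 234.5])) t 54.83
wrist_force: [6.9, -5.6, 12.6]
dial deg cw, n, mean px (np.float64(59.9), 10, array([312.4, 234.5])) t 55.0
wrist_force: [8.0, -4.6, 3.3]
dial deg cw, n, mean px (np.float64(59.9), 10, array([312.4, 234.5])) t 55.17
wrist_force: [8.0, -4.7, -1.6]
dial deg cw, n, mean px (np.float64(59.9), 10, array([312.4, 234.5])) t 55.35
ee_pos: [0.4246, 0.1041, 0.1042]
wrist_force: [9.2, -4.3, -7.4]
dial deg cw, n, mean px (np.float64(60.0), 10, array([312.4, 234.5])) t 55.52
ee_pos: [0.4854, 0.1024, 0.1096]
wrist_force: [0.3, -4.4, 2.5]
dial deg cw, n, mean px (np.float64(59.9), 10, array([312.4, 234.5])) t 56.08
ee_pos: [0.4546, 0.1033, 0.0541]
wrist_force: [-1.1, -5.5, 5.4]
dial deg cw, n, mean px (np.float64(60.3), 10, array([312.4, 234.5])) t 56.75
star 136 x mid 0.45286767929964145 z 0.0875 0.1324 face y -0.1016
star 92 x mid 0.45421515598134043 z 0.0985 0.1338 face y 0.0198
```

White is true: the needle stayed at 59.8–60.3° while the star's height changed as it turned. It goes to the green tray, beside yellow.

```bash

python3 -m handwheel '[{"wx":0,"wy":0,"wz":0,"tx":0,"ty":0,"tz":0,"grip":0.6},{"wx":0,"wy":0,"wz":0,"tx":0,"ty":0,"tz":0,"grip":0.6},{"wx":0,"wy":0,"wz":0,"tx":0,"ty":0,"tz":-46,"grip":0.6},{"wx":0,"wy":0,"wz":0,"tx":0,"ty":0,"tz":-46,"grip":0.6},{"wx":0,"wy":0,"wz":0,"tx":0,"ty":0,"tz":-46,"grip":0.6}]' 40 >/dev/null
python3 -m handwheel '[{"wx":0,"wy":0,"wz":0,"tx":-47,"ty":0.5,"tz":0,"grip":0.6},{"wx":0,"wy":0,"wz":0,"tx":-47,"ty":0.5,"tz":0,"grip":0.6},{"wx":0,"wy":0,"wz":0,"tx":-47,"ty":0.5,"tz":0,"grip":0.6},{"wx":0,"wy":0,"wz":0,"tx":0,"ty":0,"tz":0,"grip":0.6},{"wx":0,"wy":0,"wz":0,"tx":0,"ty":0,"tz":0,"grip":0.6}]' 40 >/dev/null
python3 d.py .4535 -.0375 .087 88.5
python3 -m handwheel '[{"wx":0,"wy":0,"wz":0,"tx":-0.5,"ty":-0.5,"tz":40,"grip":0.6},{"wx":0,"wy":0,"wz":0,"tx":0,"ty":0,"tz":35,"grip":0.6},{"wx":0,"wy":0,"wz":0,"tx":0,"ty":0,"tz":18,"grip":0.6},{"wx":0,"wy":0,"wz":0,"tx":0,"ty":0,"tz":10,"grip":0.6},{"wx":0,"wy":0,"wz":0,"tx":0,"ty":0,"tz":0,"grip":0.6}]' 30
python3 -m handwheel '[{"wx":0,"wy":0,"wz":0,"tx":0,"ty":0,"tz":0,"grip":0.3},{"wx":0,"wy":0,"wz":0,"tx":0,"ty":0,"tz":0,"grip":0.3},{"wx":0,"wy":0,"wz":0,"tx":0,"ty":0,"tz":0,"grip":0.3},{"wx":0,"wy":0,"wz":0,"tx":0,"ty":0,"tz":-5,"grip":0.3}]' 30
python3 -m handwheel '[{"wx":0,"wy":0,"wz":0,"tx":0,"ty":0,"tz":-20,"grip":0.3},{"wx":0,"wy":0,"wz":0,"tx":0,"ty":0,"tz":-40,"grip":0.3},{"wx":0,"wy":0,"wz":0,"tx":0,"ty":0,"tz":-40,"grip":0.3},{"wx":0,"wy":0,"wz":0,"tx":0,"ty":0,"tz":0,"grip":0.3},{"wx":0,"wy":0,"wz":0,"tx":0,"ty":0,"tz":0,"grip":0.3}]' 40 | grep -E "wrist|opening"
python3 d.py .432 -.2295 .015 88.5
```

```text
t 58.05 pos [454.2 -36.9 191. ] yaw 88.42 open 51.4 F [0.4 0.  0.7] | shift tool [ -0.8  -0.5 104. ] wz -0.08 tilt [-0.0018  0.0014]
time: 58.68
ee_pos: [0.4542, -0.0371, 0.088]
eef_rot: [[0.025, 1.0, -0.001], [1.0, -0.025, 0.001], [0.001, -0.001, -1.0]]
wrist_force: [-0.1, 0.3, 0.3]
opening: 0.0512
finger_force: 0.0
time: 59.18
ee_pos: [0.4535, -0.0378, 0.0932]
eef_rot: [[0.027, 1.0, -0.002], [1.0, -0.027, 0.0], [0.0, -0.002, -1.0]]
wrist_force: [-2.3, 0.5, -4.6]
opening: 0.035
finger_force: 30.4
wrist_force: [-0.2, -0.6, -4.7]
opening: 0.0346
t 59.8 pos [454.3 -38.1 192.8] yaw 88.44 open 34.6 F [-0.2 -0.6 -4.7] | shift tool [-192.   -17.   177.8] wz -0.06 tilt [-0.0004  0.0002]
```

```bash

python3 -m handwheel '[{"wx":0,"wy":0,"wz":0,"tx":-48,"ty":-4.2,"tz":0,"grip":0.3},{"wx":0,"wy":0,"wz":0,"tx":-48,"ty":-4.2,"tz":0,"grip":0.3},{"wx":0,"wy":0,"wz":0,"tx":-48,"ty":-4.2,"tz":0,"grip":0.3},{"wx":0,"wy":0,"wz":0,"tx":-48,"ty":-4.2,"tz":0,"grip":0.3},{"wx":0,"wy":0,"wz":0,"tx":0,"ty":0,"tz":0,"grip":0.3}]' 40 >/dev/null
python3 -m handwheel '[{"wx":0,"wy":0,"wz":0,"tx":0,"ty":0,"tz":50,"grip":0.3},{"wx":0,"wy":0,"wz":0,"tx":0,"ty":0,"tz":50,"grip":0.3},{"wx":0,"wy":0,"wz":0,"tx":0,"ty":0,"tz":40,"grip":0.3},{"wx":0,"wy":0,"wz":0,"tx":0,"ty":0,"tz":18,"grip":0.3},{"wx":0,"wy":0,"wz":0,"tx":0,"ty":0,"tz":0,"grip":0.3}]' 40 >/dev/null
python3 -m handwheel '[{"wx":0,"wy":0,"wz":0,"tx":0,"ty":0,"tz":0,"grip":0.3}]' >/dev/null
python3 d.py .432 -.2295 .015 88.5
```

```text
t 61.17 pos [ 432.7 -229.2   35.3] yaw 88.49 open 35.0 F [-0.2  0.6 -4.3] | shift tool [-0.4 -0.7 20.3] wz -0.01 tilt [-0.0003  0.0003]
```

```bash

python3 -m handwheel '[{"wx":0,"wy":0,"wz":0,"tx":0,"ty":0,"tz":9,"grip":0.3},{"wx":0,"wy":0,"wz":0,"tx":0,"ty":0,"tz":8,"grip":0.3},{"wx":0,"wy":0,"wz":0,"tx":0,"ty":0,"tz":4,"grip":0.3},{"wx":0,"wy":0,"wz":0,"tx":0,"ty":0,"tz":0,"grip":0.3}]' 40 | grep -E "wrist|ee_pos"
python3 -m handwheel '[{"wx":0,"wy":0,"wz":0,"tx":0,"ty":0,"tz":0,"grip":0.53},{"wx":0,"wy":0,"wz":0,"tx":0,"ty":0,"tz":0,"grip":0.53},{"wx":0,"wy":0,"wz":0,"tx":0,"ty":0,"tz":-20,"grip":0.53},{"wx":0,"wy":0,"wz":0,"tx":0,"ty":0,"tz":-55,"grip":0.53},{"wx":0,"wy":0,"wz":0,"tx":0,"ty":0,"tz":-55,"grip":0.53}]' 40 >/dev/null
python3 -m handwheel '[{"wx":0,"wy":0,"wz":0,"tx":45,"ty":0,"tz":-45,"grip":0.53},{"wx":0,"wy":0,"wz":0,"tx":45,"ty":0,"tz":0,"grip":0.53},{"wx":0,"wy":0,"wz":0,"tx":45,"ty":0,"tz":0,"grip":0.53},{"wx":0,"wy":0,"wz":0,"tx":45,"ty":0,"tz":0,"grip":0.53},{"wx":0,"wy":0,"wz":0,"tx":0,"ty":0,"tz":0,"grip":0.53}]' 40 
python3 - <<'E'
from g import *
f=viewer.capture("side")["frame"]; g=viewer.capture("top")["frame"]
cv2.imwrite("pics/t11.png",np.hstack([cv2.resize(f[130:370,220:420],(400,480),interpolation=cv2.INTER_CUBIC),cv2.resize(g[150:260,270:460],(400,232),interpolation=cv2.INTER_CUBIC).repeat(1,0) if 0 else cv2.copyMakeBorder(cv2.resize(g[150:260,270:460],(400,232),interpolation=cv2.INTER_CUBIC),0,248,0,0,cv2.BORDER_CONSTANT)])[:,:,::-1])
E
```

```text
ee_pos: [0.4325, -0.2295, 0.0141]
wrist_force: [0.0, -0.2, -3.9]
time: 62.92
ee_pos: [0.4362, -0.0476, 0.1889]
eef_rot: [[0.022, 1.0, -0.001], [1.0, -0.022, 0.001], [0.001, -0.001, -1.0]]
wrist_force: [0.5, -0.6, 0.0]
opening: 0.0452
finger_force: 0.0
```

View pics/t11.png

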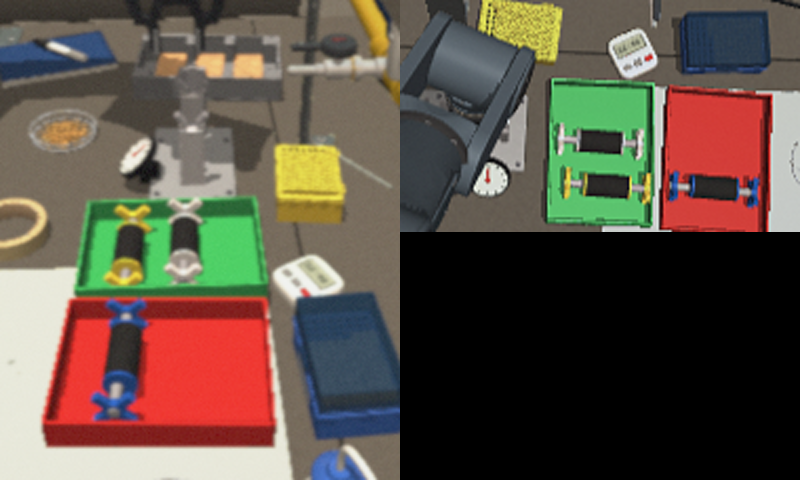

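The trays show yellow and white lying in green (right crop 607,187 and 600,142) and blue lying in red (714,187). The bin is empty, and the timer and gauge are untouched.

```bash
python3 -m handwheel '[{"wx":0,"wy":0,"wz":0,"tx":0,"ty":0,"tz":0,"grip":0.53},{"wx":0,"wy":0,"wz":0,"tx":0,"ty":0,"tz":0,"grip":0.53}]' >/dev/null; python3 -c "from rig import hand_in; print(hand_in())"
```

```text
the job is handed in; nothing more can be done
None
```

I tested all three rollers and handed the job in: yellow and white are true and lie in the green tray, and blue is bent and lies in the red tray.

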